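# Clamp the red sleeve in the lever chuck

## Task

Swing the chuck's lever round to open the jaws, stand the red sleeve upright in the middle of the chuck, flat on its face, setting it down without dropping it, then swing the lever back until the three jaws hold the sleeve firmly and let go of everything. Leave the black and silver sleeves and the spanner where they are.

Things in the scene. Friction and masses are not known exactly. Their poses are not given: they have to be found in the camera images.
- chuck_face (a point): Centre of the flat top face (disc, radius 62 mm) of an upright steel three-jaw quick-action chuck bolted to the bench; 65 mm above the bench, z up along the chuck's axis. The chuck's place and yaw vary. Three steel jaws slide radially on the face and rise 25 mm above it.
- lever_knob (a point): Centre of the black ball (28 mm) at the end of the chuck's lever, a 10 mm steel rod that leaves the ring radially and slopes up: its axis is 34 mm above the bench at 60 mm from the chuck's axis, 72 mm at the ball, 125 mm from the axis. It turns with the ring about the chuck's axis, on the side towards the robot's left (+y); the space beside it is free.
- ring (a joint): Turn of ring and lever, rad: 0 = jaws fully open (stop), growing clockwise seen from above, which closes the jaws; 1.75 = fully closed (stop). Starts at 1.34 to 1.70; jaws meet a centred sleeve at about 1.23. Stiff (0.5 N m: 5 N at 100 mm) and self-locking: stays where left. Firm grip: lever pushed on with 13 to 20 N at 90 to 125 mm from the axis, reading 1.32 to 1.40; left, it springs back to 1.28.
- jaw_a: One of three stepped steel jaws, 120 degrees apart, 14 to 18 mm wide. All move together, 6.5 mm per rad of the ring; grip faces 28 mm from the chuck's axis when the ring reads 0. Origin: foot of its grip face, on the chuck's face; x points radially outward, z up.
- jaw_b: Second chuck jaw, as jaw_a.
- jaw_c: Third chuck jaw, as jaw_a.
- chuck: The chuck's fixed part, with a square flange 160 x 160 x 12 mm on the bench, round body of radius 62 mm up to 65 mm; between 22 and 44 mm above the bench a dark ribbed clamping ring of radius 66 mm runs round it. Origin: on the bench, on the chuck's axis; z up.
- red: The red sleeve itself, a turned cylinder of 40 mm diameter and 90 mm length, about 0.24 kg, standing upright in the tray. Origin: centre of its underside; z up along its axis, to the end with the dark bore.
- red_center (a point): Centre of the red sleeve, 45 mm above its underside; z along its axis. Which of the three places in the tray it has varies.
- black_center (a point): Centre of the black sleeve (same size), 45 mm above its underside; stands in the tray; to be left alone.
- silver_center (a point): Centre of the bare aluminium sleeve (same size), 45 mm above its underside; stands in the tray; to be left alone.
- tray: Blue plastic parts tray, fixed, 320 x 100 x 18 mm, walls and floor 4 mm; it stands towards the robot's right. Origin: centre of its underside; the three sleeves stand in a row along its x axis, about 100 mm apart, so grip a sleeve with the fingers along the tray's y axis.
- spanner: Open-ended steel spanner, 160 mm long, lying loose on the bench beyond the lever, at the robot's left; to be left alone.
Not all that is in view belongs to the job. Of the things that look like the red, the smallest one is meant.

How it is judged:
On the way, in this order (a step that is already met when the one before it is completed fails the run):
1. the jaws are opened wide enough for the sleeve (value of joint ring below 1 rad), for 0.2 s.
2. the red sleeve stands upright on the chuck's face between the open jaws, let go by the robot (angle between red_center's own z axis and vertical below 0.05 rad and z of red_center in the frame of chuck_face between 0.042 and 0.048 m and horizontal distance between red_center and chuck_face below 0.012 m and value of joint ring below 1.1 rad and contact force between the fingers and red below 0.2 N), for 0.2 s.
At the end, for the whole second after the job is handed in: Red sleeve upright (0.05 rad) on the chuck's face, seated and centred within 3 mm; each of the three jaws presses on it with over 8 N; sleeve and lever at rest; black and silver sleeves upright within 30 mm of where they stood (angle between red_center's own z axis and vertical below 0.05 rad and z of red_center in the frame of chuck_face between 0.042 and 0.048 m and horizontal distance between red_center and chuck_face below 0.003 m and contact force between each of jaw_a, jaw_b, jaw_c and red above 8 N and linear speed of red below 0.02 m/s and velocity of joint ring between -0.02 and 0.02 rad/s and distance of each of black_center, silver_center from where it was at the start of the episode below 0.03 m and angle between each of black_center, silver_center's own z axis and vertical below 0.1 rad); the robot touches nothing.
It fails at once if the red sleeve is dropped or rammed onto the chuck (faster than 0.6 m/s within 30 mm above its face) (horizontal distance between red_center and chuck_face below 0.06 m and z of red_center in the frame of chuck_face below 0.075 m and linear speed of red above 0.6 m/s).
It fails at once if the black or the silver sleeve is knocked over or moved more than 30 mm (distance of any of black_center, silver_center from where it was at the start of the episode above 0.03 m or angle between any of black_center, silver_center's own z axis and vertical above 0.4 rad).
It fails at once if the spanner is moved more than 30 mm (distance of spanner from where it was at the start of the episode above 0.03 m).
It also fails if it takes over 69 s, if anything falls off the work surface, if the arm or the gripper's body presses on something with over 40 N, if the wrist force passes 120 N, or if a joint passes its speed limit or range.

## Robot

A 6-joint arm with a two-finger parallel gripper is mounted at the origin on the work surface. World frame = base frame: x ahead of the robot, y to its left, z up, the work surface at z = 0. Lengths are in m, angles in rad, forces in N, time in s.
With the tool pointing down it reaches from about 0.35 to 0.875 m from the base axis. Payload 15.5 kg.
Tool frame: the origin (TCP) lies midway between the tips of the shut fingers; the grasp point (between the pads) lies 19 mm behind it; z points along the fingers, y is the direction in which the jaws open and shut (so a half turn about z gives the same grasp; the last joint's range is limited). The gripper opens to 85 mm and grips with 20 to 120 N. Pads are 22 mm wide; open, the fingers measure 114 mm over their backs; the gripper's body (76 mm by 85 mm) begins 54 mm behind the grasp point. The pads swing forward as they close: fully open they stand 13 mm farther back than shut.
Start: joints at [1.141, 0.494, 1.345, -0, 1.302, -0.096], TCP at [0.205, 0.59, 0.201] pointing down, gripper open.
Joint ranges: [-2.91, 2.91], [-0.82, 2.16], [0.22, 2.67], [-1.22, 4.37], [0.12, 2.79], [-3.08, 3.08]. Speed limits (rad/s): [1.89, 1.89, 2.57, 3.01, 3.01, 3.01].

## Interface

Orientations are given as a rotation vector (axis times angle).
In Python, from plant import ctrl gives the robot as it stands.
- The arm moves only by the tool carry_out, never from a script. Its argument "deltas" is one flat list of numbers, 7 for each row, row after row: the shift along the tool's x, y, z in mm, then the turn, a rotation vector about the tool's x, y, z in degrees, then the finger opening in mm, from 0 to 85.4. A call has 1 to 12 rows; each row shifts and turns the commanded pose from where the row before left it, along the tool's axes as they then stand; what a row does not reach is not made up. A row lasts 1/8 s, in which the tool goes at most 62.5 mm and 10.7 degrees, less where a joint would pass 70% of its speed; a pose out of reach is approached as far as the arm can. A call is refused whole if a number of a shift passes 62.5 or a number of a turn 10.7, either way. A call with a gripper value outside its range is refused whole. The fingers move at their own pace and stop on an object; "force" is the grip in N (left out, the last holds). Time passes only in rows, so rows that do not move let the fingers close. It gives the time, the measured TCP pose, the force and the opening at its end, in the units of the state.
- ctrl.state(): the state, without advancing time (a new reading comes with each control period).
- ctrl.read_camera(name): name is "side" or "top" or "wrist"; returns a dict with "img" (420x560x3 uint8, red, green, blue), "fx", "fy", "cx", "cy" (pixels), "distortion" ([k1, k2, p1, p2, k3] as OpenCV has them; the pictures are not rectified), "xyz" and "attitude" of the camera in the world. Camera axes: x right, y up, looking along -z (the intrinsics and any distortion apply to the point x, -y, -z); pixel columns grow to the right and rows downward; lengths in m; the calibration is good to about 2 mm. A picture is of the moment at which its call begins. There is no depth.
- ctrl.finish_job(): hands the job in, once; it reports no verdict.
Trained networks look in a picture, given as the dict that the camera call returned (one of the last four; its "shot" number tells which), for a name from the list of things; names that differ only in an ending like _2 or _b are one class to them, and where a whole thing is asked for, a point or a joint stands for the part that bears it (a point fixed in the world has none). Each returns a list of dicts, best first, with "conf" (0 to 1); they miss things now and then, are a little off and sometimes report something else, mostly with a low value. They report only what shows in the picture. A call takes as long as a camera call. They do not tell look-alikes from the thing itself.
- ctrl.recognise(picture, query): "pixel" ([row, column] in pixels, amid what is visible of it).
- ctrl.masks_of(picture, query): "region" (420x560 bool, what is visible of it) and "pixel" ([row, column] in pixels, amid what is visible of it).
The state is a dict: "t": time; "joint_positions": joint angles; "qvel": joint speeds; "effort": joint torques, N m; "ee_pos": TCP position; "ee_rot": TCP orientation; "wrist_force": force on the tool from outside, world axes, zero at the start; "ft_torque": the same for the moment, N m; "opening": opening from 0.0 (shut) to 1.0 (fully open).
Only numpy, scipy, OpenCV 4.12 (cv2) and the standard library are available. Lean on these libraries where they do the work, as an engineer would, in place of code of your own. Each camera call takes 0.05 s, during which the arm holds its last target.

## Working session

There is one attempt and no reset: what is moved stays moved. The work goes in short steps, Python scripts to look and compute and a tool call to move; the robot and the scene stay as the last step left them, time stands still between calls to the robot, and variables do not carry over. Pictures are saved under pics/ and viewed, and the job is handed in when it is done.

Besides the shell and the picture viewer there is one more tool, called after ">>>" as name(argument=value, ...) on one line, values as JSON. carry_out: Moves the arm, as the interface text tells. Its arguments: {"type":"object","properties":{"deltas":{"type":"array"},"force":{"type":"number"}},"required":["deltas"]}

```bash
ls; mkdir -p pics; cat > h.py <<'E'
import numpy as np, cv2
from scipy.spatial.transform import Rotation as R
from plant import ctrl
def save(d,n): cv2.imwrite('pics/'+n+'.png', d['img'][:,:,::-1])
E
python3 - <<'E'
from h import *
s=ctrl.state(); print(s)
for n in ['side','top','wrist']:
    d=ctrl.read_camera(n); save(d,n+'0'); print(n,{k:v for k,v in d.items() if k!='img'})
    np.savez('pics/%s0.npz'%n,**{k:v for k,v in d.items()})
    for q in ['red','black_center','silver_center','lever_knob','chuck','jaw_a','tray','spanner','ring']:
        try: print(q,[(np.round(x['pixel'],1).tolist(),round(x['conf'],2)) for x in ctrl.recognise(d,q)])
        except Exception as e: print(q,e)
E
```

```text
pics
{'t': 0.0, 'joint_positions': array([ 1.14048316e+00,  4.94190705e-01,  1.34614496e+00,  1.30046084e-05,
        1.30248628e+00, -9.55000056e-02]), 'qvel': array([ 0.00106786, -0.0004826 , -0.00177872, -0.00053116,  0.00053368,
       -0.00018662]), 'effort': array([-1.15939674e-03, -8.82176542e+01, -3.83879077e+01, -1.83045936e-04,
        1.02650566e-02,  4.62655578e-05]), 'ee_pos': array([0.20519552, 0.58993233, 0.20029091]), 'ee_rot': array([-5.23420240e-01, -3.09734546e+00,  1.85930324e-03]), 'wrist_force': array([ 0.22336161,  0.300776  , -0.22729906]), 'ft_torque': array([-0.0040198 ,  0.01907798, -0.0056949 ]), 'opening': 0.9971510092135376}
side {'fx': 519.6551482575433, 'fy': 519.6551482575433, 'cx': 265.82627170198543, 'cy': 206.5930875309131, 'distortion': array([-0.12724043,  0.        ,  0.        ,  0.        ,  0.        ]), 'xyz': array([ 0.43722874, -0.92458035,  0.9413943 ]), 'attitude': array([ 0.82827232, -0.0598713 , -0.12507709]), 'shot': 1}
red [([302.1, 310.7], 0.86), ([340.5, 331.8], 0.82), ([262.2, 359.1], 0.67)]
black_center [([297.4, 259.3], 0.77)]
s
[... 769 characters left out ...]
, 0.66), ([240.8, 387.1], 0.32)]
chuck [([238.9, 388.5], 0.68), ([242.5, 255.7], 0.65)]
jaw_a [([235.0, 242.7], 0.59), ([255.8, 260.8], 0.39)]
tray [([250.9, 386.1], 0.93)]
spanner [([253.6, 127.2], 0.82), ([238.6, 385.9], 0.5)]
ring [([221.4, 231.8], 0.62)]
wrist {'fx': 361.88894096738085, 'fy': 361.88894096738085, 'cx': 281.1236484370656, 'cy': 206.60063859771893, 'distortion': array([-0.08882716,  0.        ,  0.        ,  0.        ,  0.        ]), 'xyz': array([0.13039662, 0.61556759, 0.37388536]), 'attitude': array([-0.27273461, -0.19432284,  1.22589768]), 'shot': 3}
red []
black_center []
silver_center []
lever_knob []
chuck []
jaw_a []
tray []
spanner [([384.9, 208.8], 0.67)]
ring []
```

View pics/side0.png

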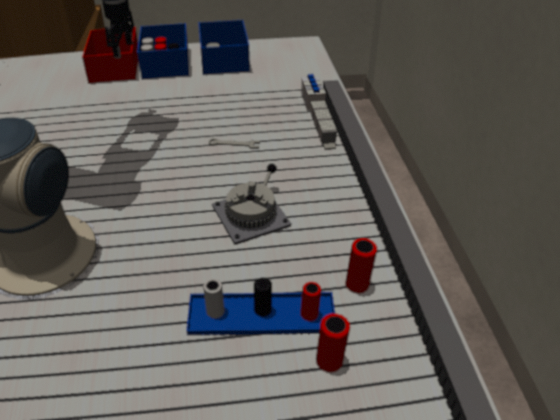

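View pics/top0.png

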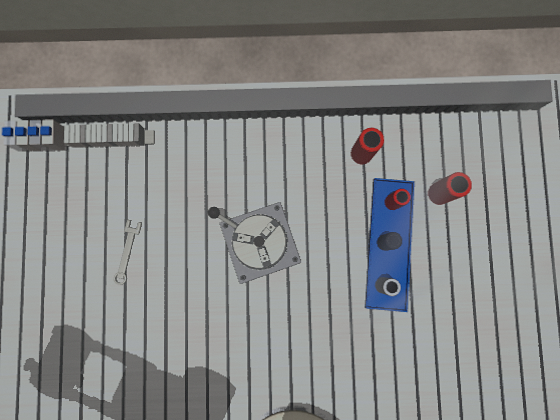

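View pics/wrist0.png

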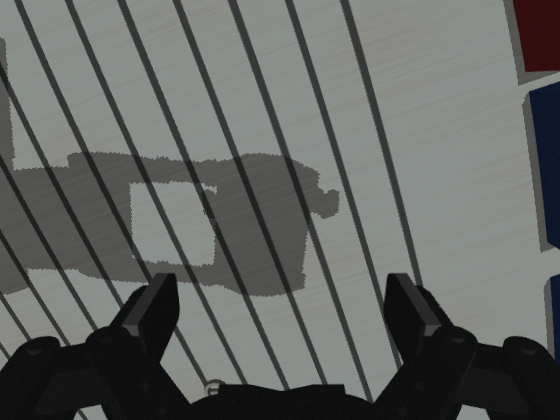

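```bash
python3 - <<'E'
import cv2
t=cv2.imread('pics/top0.png'); s=cv2.imread('pics/side0.png')
def c(im,r0,r1,c0,c1,k,n): cv2.imwrite('pics/'+n,cv2.convertScaleAbs(cv2.resize(im[r0:r1,c0:c1],None,fx=k,fy=k,interpolation=cv2.INTER_CUBIC),alpha=1.5))
c(t,190,290,195,315,6,'tc.png'); c(t,110,320,350,480,2.8,'tt.png')
c(s,150,250,200,310,6,'sc.png'); c(s,225,380,180,400,3.5,'st.png')
E
```

```text
(no output)
```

View pics/tc.png

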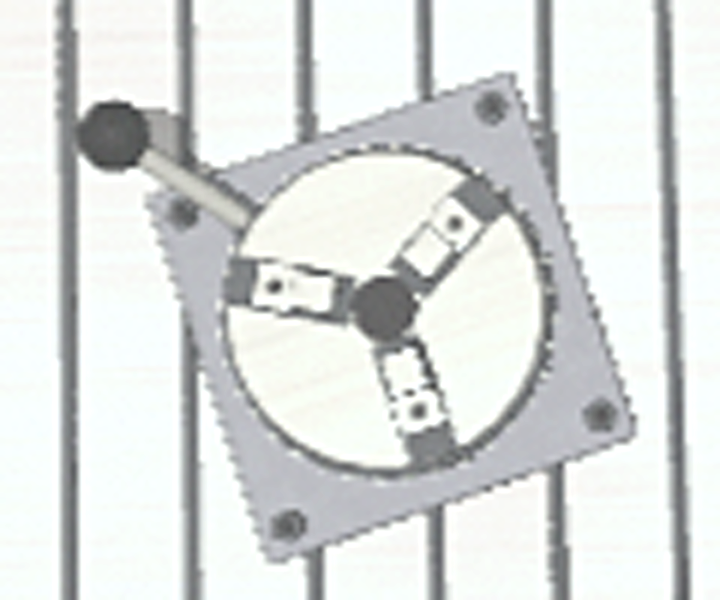

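View pics/tt.png

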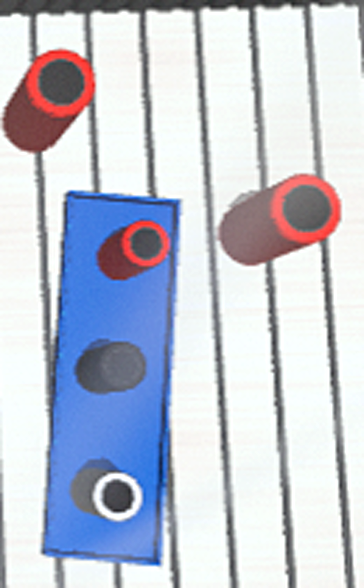

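View pics/sc.png

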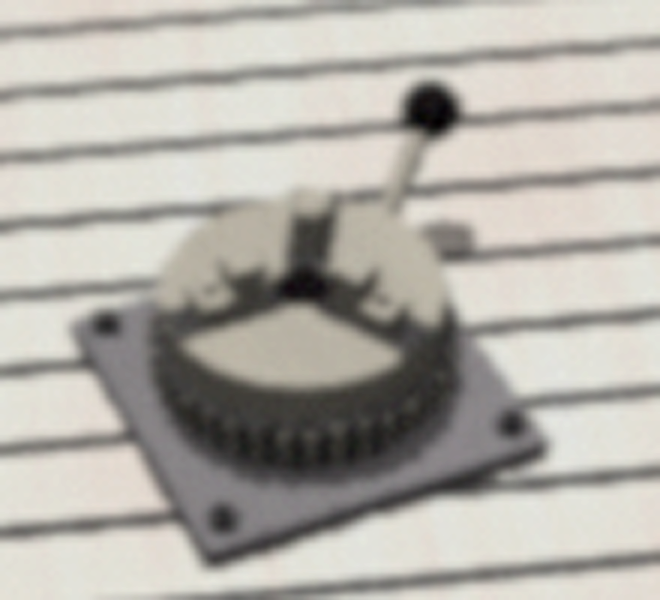

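View pics/st.png

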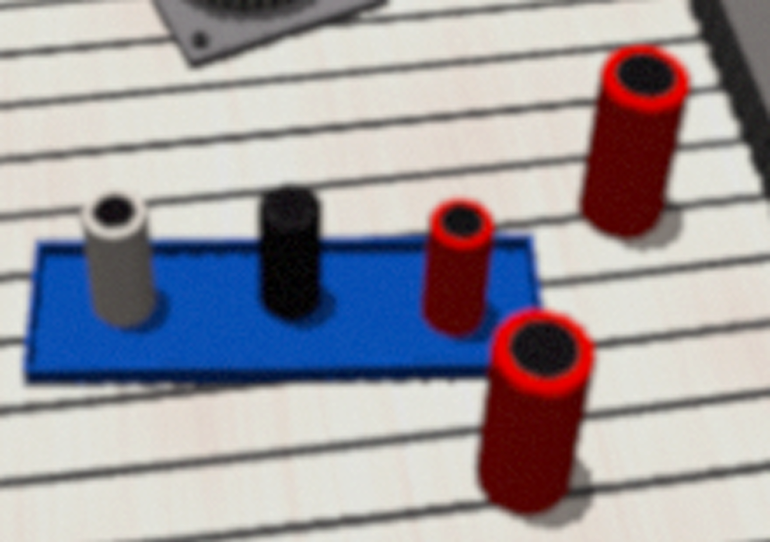

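```bash
cat >> h.py <<'E'
def ray(d,px): # px=(col,row)
    K=np.array([[d['fx'],0,d['cx']],[0,d['fy'],d['cy']],[0,0,1.]])
    u=cv2.undistortPoints(np.array([[px]],float),K,np.array(d['distortion'],float))[0,0]
    v=R.from_rotvec(d['attitude']).apply([u[0],-u[1],-1.]); return np.array(d['xyz'],float),v/np.linalg.norm(v)
def tri(obs):
    A=np.zeros((3,3));b=np.zeros(3);L=[]
    for d,p in obs:
        o,v=ray(d,p);M=np.eye(3)-np.outer(v,v);A+=M;b+=M@o;L.append((o,v))
    x=np.linalg.solve(A,b); return x,[np.linalg.norm(np.cross(x-o,v)) for o,v in L]
def atz(d,p,z):
    o,v=ray(d,p); return o+v*(z-o[2])/v[2]
def proj(d,X):
    r=R.from_rotvec(d['attitude']); X=np.atleast_2d(X)
    c=r.inv().apply(X-d['xyz'])*[1,-1,-1]
    K=np.array([[d['fx'],0,d['cx']],[0,d['fy'],d['cy']],[0,0,1.]])
    return cv2.projectPoints(c.reshape(-1,1,3),np.zeros(3),np.zeros(3),K,np.array(d['distortion'],float))[0][:,0]
def load(n): return {k:v[()] if v.ndim==0 else v for k,v in np.load('pics/%s.npz'%n).items()}
E
python3 - <<'E'
from h import *
T=load('top0');S=load('side0')
P={'red':((402,196.5),(311.3,288)),'black':((393.3,239.7),(262.5,283.2)),'silver':((391.5,286.8),(212.2,284.6)),
'big1':((371.8,139),(363.9,246.3)),'big2':((459,184),(335.3,324.3)),'knob':((213.4,212.3),(271.6,167.6)),'bore':((258.8,240.8),(249.9,197.1))}
for k,(a,b) in P.items():
    x,e=tri([(T,a),(S,b)]); print(k,x.round(4),np.round(e,4))
for p in [(68,192),(180,200),(43,552),(161,565)]:
    print('tray',atz(T,((p[0]+.5)/2.8+349.5,(p[1]+.5)/2.8+109.5),.018).round(4))
for p in [(515,75),(148,197),(272,560),(636,432)]:
    print('fl',atz(T,((p[0]+.5)/6+194.5,(p[1]+.5)/6+189.5),.012).round(4))
print('bore65',atz(T,P['bore'][0],.065),atz(S,P['bore'][1],.065))
print('face',atz(T,((387+.5)/6+194.5,(311.5)/6+189.5),.065))
s=ctrl.state(); Rm=R.from_rotvec(s['ee_rot']).as_matrix(); print(Rm.round(3))
w=load('wrist0'); print(Rm.T@(w['xyz']-s['ee_pos']), (Rm.T@R.from_rotvec(w['attitude']).as_matrix()).round(3))
# spanner ends
for p in [(134,222),(121,282)]: print('sp',atz(T,p,.004))
E
```

```text
red [ 0.6251 -0.2661  0.093 ] [0.0001 0.0001]
black [ 0.5266 -0.2405  0.0936] [0. 0.]
silver [ 0.4217 -0.2305  0.0933] [0.0004 0.0004]
big1 [ 0.7526 -0.1964  0.1275] [0. 0.]
big2 [ 0.6449 -0.3843  0.1275] [0.0004 0.0004]
knob [0.6043 0.1706 0.0709] [0.0008 0.0008]
bore [0.5342 0.0663 0.0639] [0. 0.]
tray [ 0.6836 -0.2203  0.018 ]
tray [ 0.6735 -0.3187  0.018 ]
tray [ 0.3713 -0.1827  0.018 ]
tray [ 0.3578 -0.2827  0.018 ]
fl [0.6314 0.0132 0.012 ]
fl [0.585  0.1655 0.012 ]
fl [0.436  0.1171 0.012 ]
fl [ 0.4833 -0.032   0.012 ]
bore65 [0.53413003 0.06620342 0.065     ] [0.53409219 0.06502697 0.065     ]
face [0.5326716  0.06557351 0.065     ]
[[-0.944  0.329  0.   ]
 [ 0.329  0.944  0.   ]
 [-0.     0.    -1.   ]]
[ 0.07909395 -0.00078245 -0.17299255] [[ 0.001  0.951  0.309]
 [ 1.    -0.001 -0.   ]
 [-0.     0.309 -0.951]]
sp [0.59287422 0.37831692 0.004     ]
sp [0.44627291 0.40850979 0.004     ]
```

```bash
cat >> h.py <<'E'
def pose():
    s=ctrl.state(); M=R.from_rotvec(s['ee_rot']).as_matrix()
    return s,s['ee_pos'],np.degrees(np.arctan2(M[1,0],M[0,0])),M
def plan(p,th,wps,rd=1.0):
    """wps: list of (xyz,thetax deg,rows,opening); tool down. prints rows in tool frame"""
    p=np.array(p,float);out=[]
    for tgt,tth,n,op in wps:
        p0=p.copy();t0=th
        for i in range(n):
            q=p0+(np.array(tgt)-p0)*(i+1)/n; tq=t0+(tth-t0)*(i+1)/n
            c,s=np.cos(np.radians(th)),np.sin(np.radians(th))
            M=np.array([[c,s,0],[s,-c,0],[0,0,-1.]])
            d=np.round(M.T@(q-p)/rd)*rd; dt=round(-(tq-th)*2)/2
            p=p+M@d; th=th-dt
            out.append([*[round(float(v),4) for v in d],0,0,dt,op])
    return p,th,out
def planmm(wps,rd=1.0,start=None):
    s,p,th,M=pose()
    if start is not None: p,th=start[0],start[1]
    p,th,o=plan(np.array(p)*1000,th,wps,rd)
    print('start',np.round(s['ee_pos']*1000,1),round(pose()[2],2),'tilt',M[:,2].round(3),'F',s['wrist_force'].round(1),'open',round(s['opening'],3),'t',round(s['t'],2))
    for r in o: print(','.join(f'{v:g}' for v in r)+',')
    print('end',p.round(1),round(th,2)); return o
E
python3 - <<'E'
from h import *
planmm([((604,171,180),56,12,40)])
E
```

```text
start [205.4 590.3 200.9] 160.82 tilt [ 0.  0. -1.] F [ 0.  -0.9 -0.6] open 0.998 t 1.5
-43,-22,2,0,0,8.5,40,
-46,-16,1,0,0,9,40,
-47,-8,2,0,0,8.5,40,
-48,-1,2,0,0,9,40,
-48,7,2,0,0,8.5,40,
-46,13,1,0,0,9,40,
-44,21,2,0,0,8.5,40,
-40,26,2,0,0,9,40,
-35,33,2,0,0,8.5,40,
-31,38,1,0,0,9,40,
-24,42,2,0,0,8.5,40,
-17,44,2,0,0,9,40,
end [603.7 171.3 179.9] 55.82
```

>>> carry_out(deltas=[-43,-22,2,0,0,8.5,40,-46,-16,1,0,0,9,40,-47,-8,2,0,0,8.5,40,-48,-1,2,0,0,9,40,-48,7,2,0,0,8.5,40,-46,13,1,0,0,9,40,-44,21,2,0,0,8.5,40,-40,26,2,0,0,9,40,-35,33,2,0,0,8.5,40,-31,38,1,0,0,9,40,-24,42,2,0,0,8.5,40,-17,44,2,0,0,9,40])

```text
t: 3.0
ee_pos: [0.6047, 0.1699, 0.1799]
ee_rot: [2.78, 1.463, 0.0]
wrist_force: [1.5, 0.0, -0.2]
opening: 0.47
```

```bash
python3 - <<'E'
from h import *
d=ctrl.read_camera('wrist'); save(d,'w1'); np.savez('pics/w1.npz',**d)
for q in ['lever_knob']: print([(x['pixel'],x['conf']) for x in ctrl.recognise(d,q)])
print(proj(d,[[.6043,.1706,.071],[.534,.066,.065]]))
s,p,th,M=pose(); print(s['opening'])
planmm([((604,171,52),56.1,6,40)])
E
```

```text
[([239.4, 283.0], 0.81)]
[[279.71609184 191.01063667]
 [281.16915612 319.04811231]]
0.4660904672116865
start [606.5 167.9 179.5] 55.35 tilt [ 0.001 -0.001 -1.   ] F [-0.4  0.   0.4] open 0.466 t 3.1
0,-1,21,0,0,0,40,
0,-0,22,0,0,0,40,
1,-1,21,0,0,-0.5,40,
-0,-1,21,0,0,0,40,
-0,-0,21,0,0,0,40,
0,-1,22,0,0,0,40,
end [603.8 170.9  51.5] 55.85
```

View pics/w1.png

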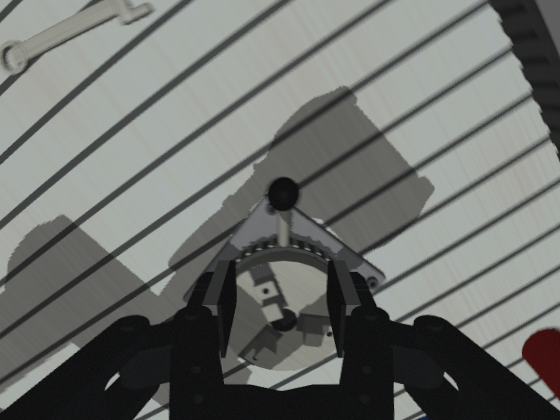

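>>> carry_out(deltas=[0,-1,21,0,0,0,40,0,0,22,0,0,0,40,1,-1,21,0,0,-0.5,40,0,-1,21,0,0,0,40,0,0,21,0,0,0,40,0,0,15,0,0,0,40])

```text
t: 3.85
ee_pos: [0.6013, 0.174, 0.058]
ee_rot: [-2.769, -1.483, 0.001]
wrist_force: [0.7, 0.7, 1.1]
opening: 0.467
```

```bash
python3 - <<'E'
from h import *
for i in range(2):
  d=ctrl.read_camera('wrist');s,p,th,M=pose(); print(p,th,s['wrist_force'],s['opening'])
save(d,'w2'); d=ctrl.read_camera('side'); cv2.imwrite('pics/s2.png',cv2.resize(d['img'][100:250,180:340,::-1],None,fx=4,fy=4))
E
```

```text
[0.60052995 0.17371492 0.0563752 ] 56.346389431389795 [-1.24463414 -0.83743303 -1.44783611] 0.46642924863299245
[0.60075177 0.17369306 0.05748813] 56.340699533307934 [-0.17901723  0.56026627  0.95462949] 0.46694970819828907
```

View pics/w2.png

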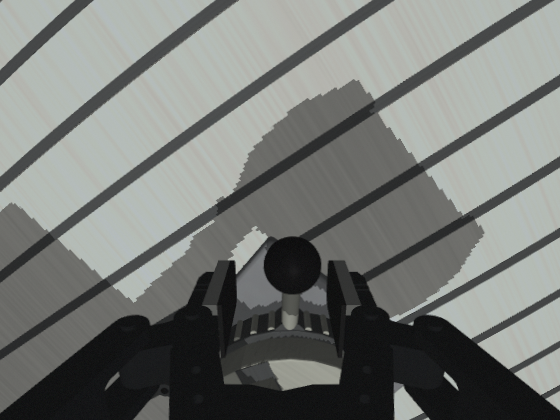

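View pics/s2.png

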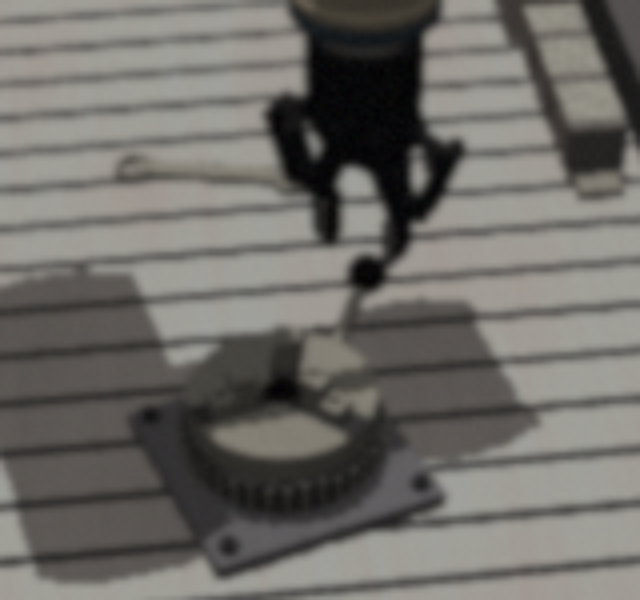

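```bash
cat >> h.py <<'E'
C=np.array([534.,66.])
def arc(phi,r,z): return (C[0]+r*np.cos(np.radians(phi)),C[1]+r*np.sin(np.radians(phi)),z)
E
python3 - <<'E'
from h import *
w=[((604,171,52),56,2,40)]+[(arc(56+7*k,126,52),56+7*k,1,40) for k in range(1,11)]
planmm(w)
E
```

```text
start [601.4 173.8  58.5] 56.34 tilt [-0.001 -0.    -1.   ] F [-0.3  0.5 -0.1] open 0.47 t 4.0
-0,2,3,0,0,0,40,
-1,2,4,0,0,0.5,40,
-1,-15,-0,0,0,-7,40,
-1,-15,-0,0,0,-7,40,
-1,-16,-0,0,0,-7,40,
-1,-15,-0,0,0,-7,40,
-1,-15,-0,0,0,-7,40,
-1,-16,-0,0,0,-7,40,
-1,-15,-0,0,0,-7,40,
-1,-15,-0,0,0,-7,40,
-1,-16,-0,0,0,-7,40,
-1,-15,-0,0,0,-7,40,
end [460.1 167.9  51.5] 125.84
```

>>> carry_out(deltas=[0,2,3,0,0,0,40,-1,2,4,0,0,0.5,40,-1,-15,0,0,0,-7,40,-1,-15,0,0,0,-7,40,-1,-16,0,0,0,-7,40,-1,-15,0,0,0,-7,40,-1,-15,0,0,0,-7,40,-1,-16,0,0,0,-7,40,-1,-15,0,0,0,-7,40,-1,-15,0,0,0,-7,40,-1,-16,0,0,0,-7,40,-1,-15,0,0,0,-7,40])

```text
t: 5.5
ee_pos: [0.4616, 0.1683, 0.0527]
ee_rot: [1.425, 2.797, 0.004]
wrist_force: [3.0, 4.0, 5.1]
opening: 0.47
```

```bash
python3 - <<'E'
from h import *
d=ctrl.read_camera('wrist');save(d,'w3');s,p,th,M=pose(); print(p,th,s['wrist_force'],s['opening'])
r=p[:2]*1000-C; print(np.hypot(*r),np.degrees(np.arctan2(r[1],r[0])))
planmm([(arc(126+3*k,126,52),126+3*k,1,40) for k in range(1,8)])
E
```

```text
[0.45965646 0.16736686 0.05252597] 126.42422086781322 [-1.43106217  3.16271314  7.66982933] 0.4646896814434519
125.70681606866513 126.2567200704458
start [459.7 167.4  52.5] 126.42 tilt [ 0.002  0.001 -1.   ] F [-1.4  3.2  7.7] open 0.465 t 5.55
0,-6,1,0,0,-2.5,40,
-0,-7,-0,0,0,-3,40,
-0,-6,-0,0,0,-3,40,
-0,-7,-0,0,0,-3,40,
-1,-6,-0,0,0,-3,40,
0,-7,-0,0,0,-3,40,
0,-7,-0,0,0,-3,40,
end [428.1 134.2  51.5] 146.92
```

View pics/w3.png

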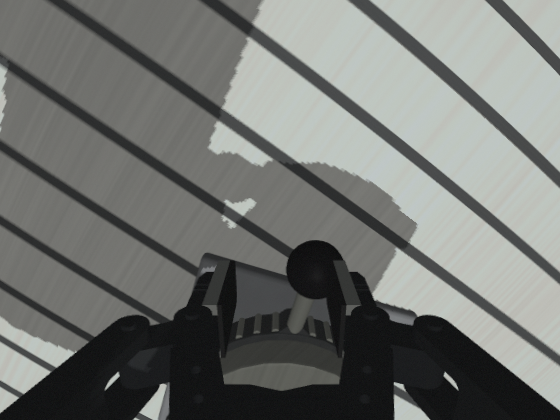

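>>> carry_out(deltas=[0,-6,0,0,0,-3,40,0,-7,0,0,0,-3,40,0,-6,0,0,0,-3,40,0,-7,0,0,0,-3,40])

```text
t: 6.05
ee_pos: [0.4422, 0.1514, 0.0526]
ee_rot: [1.128, 2.929, 0.003]
wrist_force: [3.1, 4.9, 4.6]
opening: 0.469
```

```bash
cat > st.py <<'E'
from h import *
s,p,th,M=pose(); r=p[:2]*1000-C; ph=np.arctan2(r[1],r[0]); F=s['wrist_force']
print('p',(p*1000).round(1),'th',round(th,2),'r',np.hypot(*r).round(1),'phi',np.degrees(ph).round(2),'F',F.round(1),'Ftan',(-F[0]*np.sin(ph)+F[1]*np.cos(ph)).round(1),'op',round(s['opening'],3),'t',round(s['t'],2))
E
python3 st.py
```

```text
p [442.2 151.4  52.6] th 137.89 r 125.4 phi 137.08 F [3.1 4.9 4.6] Ftan -5.7 op 0.469 t 6.05
```

>>> carry_out(deltas=[0,-7,0,0,0,-3,40,0,-6,0,0,0,-3,40])

```text
t: 6.3
ee_pos: [0.4337, 0.1414, 0.0526]
ee_rot: [0.973, 2.984, 0.003]
wrist_force: [3.5, 3.0, 5.5]
opening: 0.469
```

```bash
python3 st.py
```

```text
p [433.7 141.4  52.6] th 143.88 r 125.5 phi 143.07 F [3.5 3.  5.5] Ftan -4.4 op 0.469 t 6.3
```

>>> carry_out(deltas=[0,-7,0,0,0,-3,40,0,-6,0,0,0,-3,40])

```text
t: 6.55
ee_pos: [0.4279, 0.1311, 0.0532]
ee_rot: [0.815, 3.028, 0.005]
wrist_force: [7.1, 9.9, 20.2]
opening: 0.468
```

```bash
python3 st.py
```

```text
p [427.9 131.1  53.2] th 149.87 r 124.5 phi 148.46 F [ 7.1  9.9 20.2] Ftan -12.1 op 0.468 t 6.55
```

```bash
python3 - <<'E'
from h import *
d=ctrl.read_camera('wrist');save(d,'w4');np.savez('pics/w4.npz',**d)
print([(x['pixel'],x['conf']) for x in ctrl.recognise(d,'lever_knob')])
E
python3 st.py
```

```text
[([319.3, 308.1], 0.86)]
p [427.  130.4  53.2] th 149.87 r 124.9 phi 148.96 F [ 1.2 -3.9 21.8] Ftan 2.8 op 0.469 t 6.65
```

View pics/w4.png

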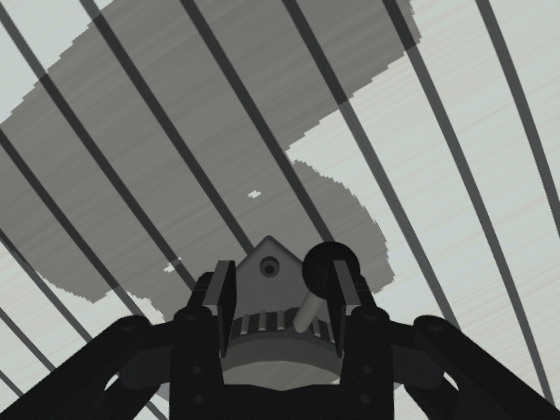

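```bash
python3 - <<'E'
from h import *
d=ctrl.read_camera('side');np.savez('pics/s5.npz',**d)
cv2.imwrite('pics/s5.png',cv2.resize(d['img'][110:250,160:310,::-1],None,fx=4,fy=4,interpolation=cv2.INTER_CUBIC))
d=ctrl.read_camera('top');np.savez('pics/t5.npz',**d)
cv2.imwrite('pics/t5.png',cv2.resize(d['img'][190:310,170:310,::-1],None,fx=5,fy=5,interpolation=cv2.INTER_CUBIC))
E
python3 st.py
```

```text
p [427.  130.4  53.2] th 149.78 r 124.9 phi 148.94 F [ 0.7 -4.7 22.4] Ftan 3.7 op 0.468 t 6.75
```

View pics/s5.png

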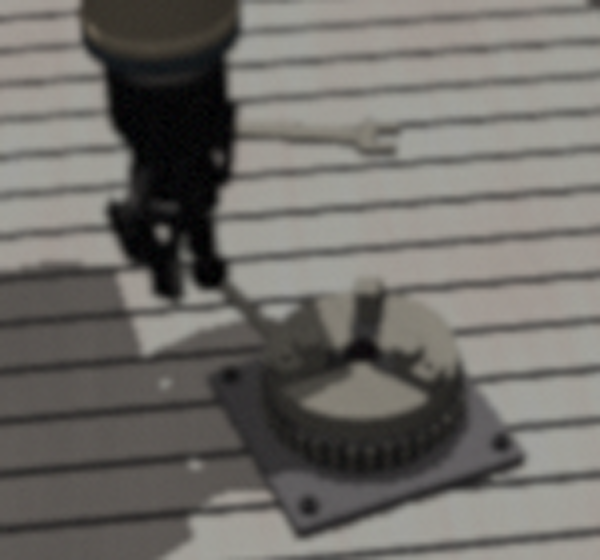

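View pics/t5.png

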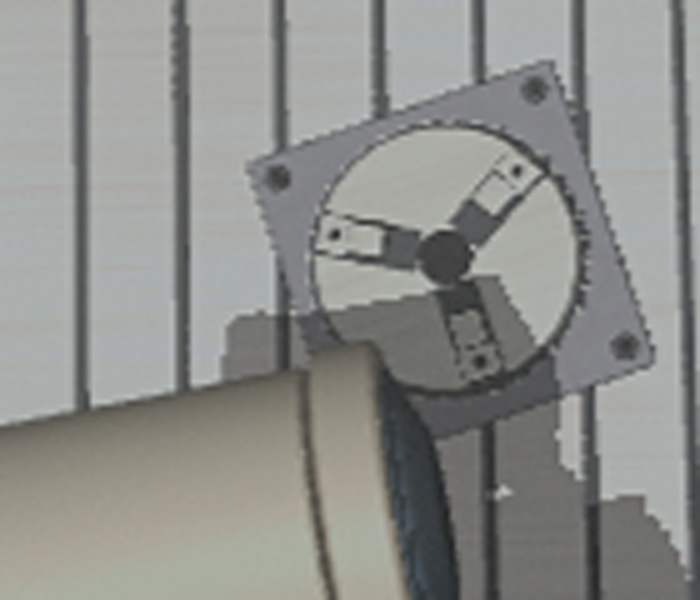

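>>> carry_out(deltas=[0,2,-6,0,0,0,40,0,0,-20,0,0,0,40,0,0,-40,0,0,0,40,0,0,-50,0,0,0,40,0,0,-20,0,0,0,60,0,0,0,0,0,0,60])

```text
t: 7.5
ee_pos: [0.4267, 0.1324, 0.1894]
ee_rot: [0.817, 3.03, 0.002]
wrist_force: [-0.5, 0.4, -0.4]
opening: 0.709
```

```bash
python3 st.py; python3 - <<'E'
from h import *
d=ctrl.read_camera('wrist');save(d,'w6');np.savez('pics/w6.npz',**d)
print([(x['pixel'],x['conf']) for x in ctrl.recognise(d,'lever_knob')])
d=ctrl.read_camera('side');np.savez('pics/s6.npz',**d)
print([(x['pixel'],x['conf']) for x in ctrl.recognise(d,'lever_knob')])
cv2.imwrite('pics/s6.png',cv2.resize(d['img'][110:250,160:310,::-1],None,fx=4,fy=4,interpolation=cv2.INTER_CUBIC))
E
python3 st.py
```

```text
p [426.7 132.4 189.4] th 149.81 r 126.2 phi 148.24 F [-0.5  0.4 -0.4] Ftan -0.0 op 0.709 t 7.5
[([239.7, 299.5], 0.75)]
[([221.8, 239.3], 0.61), ([196.6, 232.8], 0.17)]
p [425.2 132.1 186.9] th 149.81 r 127.4 phi 148.71 F [-0.2  0.3  0.3] Ftan -0.2 op 0.703 t 7.7
```

View pics/s6.png

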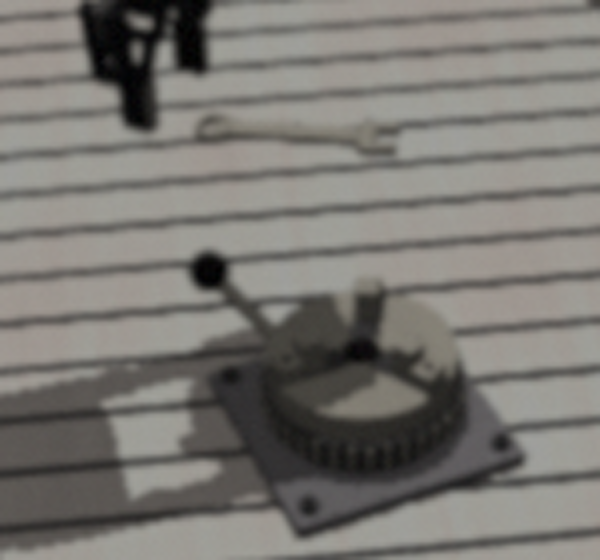

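View pics/w6.png

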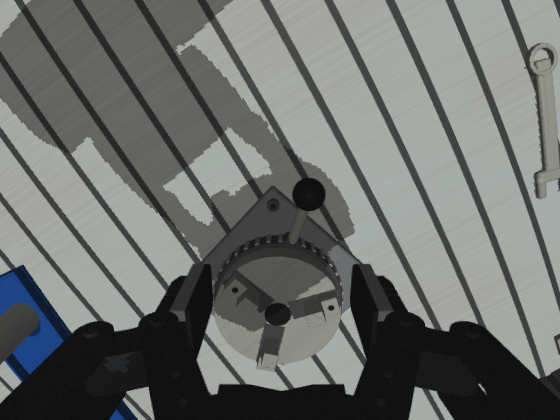

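```bash
python3 - <<'E'
from h import *
W=load('w6');S=load('s6')
k=(209/4+160-.4,270/4+110-.4)
x,e=tri([(W,(309,193.5)),(S,k)]);print(x,e, W['xyz'],W['attitude'])
for X in [x,atz(S,k,.072),atz(W,(309,193.5),.072)]:
  r=X[:2]*1000-C; print(X,np.hypot(*r),np.degrees(np.arctan2(r[1],r[0])))
print(atz(W,(278,314),.065)*1000)
E
```

```text
[0.44218357 0.15013887 0.0715686 ] [np.float64(0.00022921075144033764), np.float64(0.00022921075144024638)] [0.35746376 0.17133223 0.36213441] [-0.28585484 -0.16774615  1.03497242]
[0.44218357 0.15013887 0.0715686 ] 124.53757004351651 137.49843387570684
[0.44239766 0.14972633 0.072     ] 124.10111530242871 137.57207555571722
[0.44182455 0.15012767 0.072     ] 124.79495128421637 137.6135890885076
[534.90494278  65.67825498  65.        ]
```

```bash
python3 - <<'E'
from h import *
S=load('s6')
for sgn in (-1,1):
  for off in (30,37,44):
    y=np.array([.503,.864])*off*sgn
    for z in (.187,.20,.22,.24):
        print(sgn,off,z,((proj(S,[[.4252+y[0]/1000,.1321+y[1]/1000,z]])[0]-[160,110])*4).round(0))
E
```

```text
-1 30 0.187 [146. 171.]
-1 30 0.2 [145. 154.]
-1 30 0.22 [142. 127.]
-1 30 0.24 [139.  99.]
-1 37 0.187 [141. 178.]
-1 37 0.2 [139. 160.]
-1 37 0.22 [136. 133.]
-1 37 0.24 [133. 105.]
-1 44 0.187 [135. 184.]
-1 44 0.2 [133. 167.]
-1 44 0.22 [131. 139.]
-1 44 0.24 [128. 112.]
1 30 0.187 [192. 118.]
1 30 0.2 [190. 101.]
1 30 0.22 [188.  75.]
1 30 0.24 [186.  47.]
1 37 0.187 [197. 113.]
1 37 0.2 [195.  95.]
1 37 0.22 [193.  69.]
1 37 0.24 [191.  42.]
1 44 0.187 [202. 107.]
1 44 0.2 [200.  90.]
1 44 0.22 [198.  63.]
1 44 0.24 [196.  36.]
```

```bash
python3 - <<'E'
from h import *
planmm([((625,-266,220),173,12,0)])
E
```

```text
start [425.2 132.1 186.9] 149.81 tilt [-0.002 -0.    -1.   ] F [-0.2  0.3  0.3] open 0.703 t 7.7
-31,-20,-3,0,0,-2,0,
-30,-22,-3,0,0,-2,0,
-30,-22,-2,0,0,-2,0,
-29,-24,-3,0,0,-1.5,0,
-28,-24,-3,0,0,-2,0,
-27,-25,-3,0,0,-2,0,
-27,-26,-2,0,0,-2,0,
-25,-27,-3,0,0,-2,0,
-25,-28,-3,0,0,-2,0,
-23,-29,-3,0,0,-2,0,
-23,-29,-2,0,0,-2,0,
-21,-30,-3,0,0,-1.5,0,
end [ 624.8 -265.6  219.9] 172.81
```

>>> carry_out(deltas=[-31,-20,-3,0,0,-2,0,-30,-22,-3,0,0,-2,0,-30,-22,-2,0,0,-2,0,-29,-24,-3,0,0,-1.5,0,-28,-24,-3,0,0,-2,0,-27,-25,-3,0,0,-2,0,-27,-26,-2,0,0,-2,0,-25,-27,-3,0,0,-2,0,-25,-28,-3,0,0,-2,0,-23,-29,-3,0,0,-2,0,-23,-29,-2,0,0,-2,0,-21,-30,-3,0,0,-1.5,0])

```text
t: 9.2
ee_pos: [0.6255, -0.2664, 0.2193]
ee_rot: [-0.195, -3.133, -0.002]
wrist_force: [0.4, -0.1, 0.3]
opening: 0.0
```

```bash
python3 st.py; python3 - <<'E'
from h import *
d=ctrl.read_camera('side')
d=ctrl.read_camera('side'); np.savez('pics/s7.npz',**d)
s,p,th,M=pose(); print(p,s['opening'])
cv2.imwrite('pics/s7.png',cv2.resize(d['img'][150:350,180:400,::-1],None,fx=3,fy=3,interpolation=cv2.INTER_CUBIC))
for z in (0,.02,.03,.04,.05): print(z,((proj(d,p+[0,0,z])[0]-[180,150])*3).round())
d=ctrl.read_camera('wrist');save(d,'w7');np.savez('pics/w7.npz',**d)
for z in (0,.02,.03,.04,.05): print(z,(proj(d,p+[0,0,z])[0]).round())
E
python3 st.py
```

```text
p [ 625.5 -266.4  219.3] th 172.87 r 344.8 phi -74.61 F [ 0.4 -0.1  0.3] Ftan 0.4 op 0.0 t 9.2
[ 0.62618853 -0.26850807  0.21909862] 0.0010647036858165901
0 [409. 292.]
0.02 [411. 270.]
0.03 [413. 259.]
0.04 [414. 247.]
0.05 [415. 236.]
0 [282. 249.]
0.02 [282. 266.]
0.03 [283. 277.]
0.04 [283. 288.]
0.05 [283. 302.]
p [ 625.4 -266.8  219. ] th 172.73 r 345.1 phi -74.64 F [-0.6  0.1  0.1] Ftan -0.6 op -0.002 t 9.35
```

View pics/s7.png

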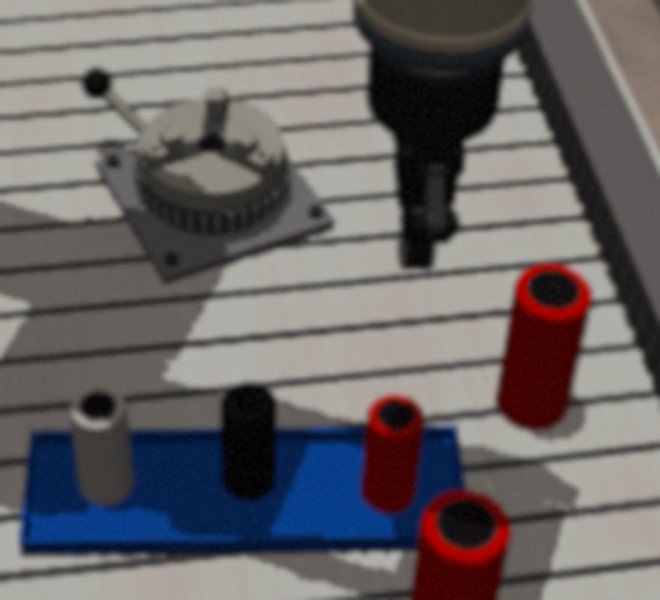

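View pics/w7.png

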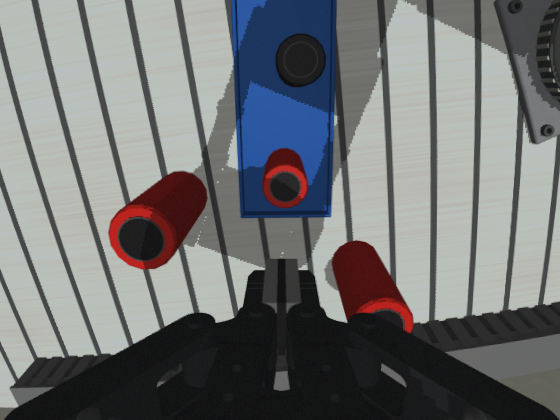

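```bash
python3 - <<'E'
from h import *
W=load('w7'); T=load('top0')
print(tri([(W,(285,186.5)),(T,(402,196.5))]), atz(W,(285,186.5),.094), atz(W,(300,59),.094),atz(T,(402,196.5),.094))
planmm([((625,-266,120),173,6,66)])
E
```

```text
(array([ 0.62509502, -0.26561455,  0.09568621]), [np.float64(0.00045804481529264406), np.float64(0.00045804481529258286)]) [ 0.62597047 -0.26584141  0.094     ] [ 0.52585533 -0.24172471  0.094     ] [ 0.62491977 -0.26586471  0.094     ]
start [ 625.4 -266.8  219. ] 172.73 tilt [-0.002  0.001 -1.   ] F [-0.6  0.1  0.1] open -0.002 t 9.35
0,0,16,0,0,0,66,
0,0,17,0,0,0,66,
0,0,16,0,0,0,66,
0,0,17,0,0,0,66,
0,1,16,0,0,0,66,
0,-0,17,0,0,-0.5,66,
end [ 625.5 -265.8  120. ] 173.23
```

>>> carry_out(deltas=[0,0,16,0,0,0,66,0,0,17,0,0,0,66,0,0,16,0,0,0,66,0,0,17,0,0,0,66,0,-1,16,0,0,0,66,0,0,17,0,0,0,66,0,0,0,0,0,0,66])

```text
t: 10.22
ee_pos: [0.6246, -0.2661, 0.1202]
ee_rot: [-0.197, -3.133, -0.002]
wrist_force: [0.2, -0.6, 0.8]
opening: 0.772
```

```bash
python3 st.py; python3 - <<'E'
from h import *
d=ctrl.read_camera('side'); np.savez('pics/s8.npz',**d)
cv2.imwrite('pics/s8.png',cv2.resize(d['img'][200:350,250:400,::-1],None,fx=4,fy=4,interpolation=cv2.INTER_CUBIC))
d=ctrl.read_camera('wrist');save(d,'w8');np.savez('pics/w8.npz',**d)
E
python3 st.py
```

```text
p [ 624.6 -266.1  120.2] th 172.81 r 344.2 phi -74.75 F [ 0.2 -0.6  0.8] Ftan 0.0 op 0.772 t 10.22
p [ 625.5 -266.6  122.1] th 172.81 r 344.9 phi -74.62 F [0.1 0.3 0.8] Ftan 0.1 op 0.773 t 10.32
```

View pics/s8.png

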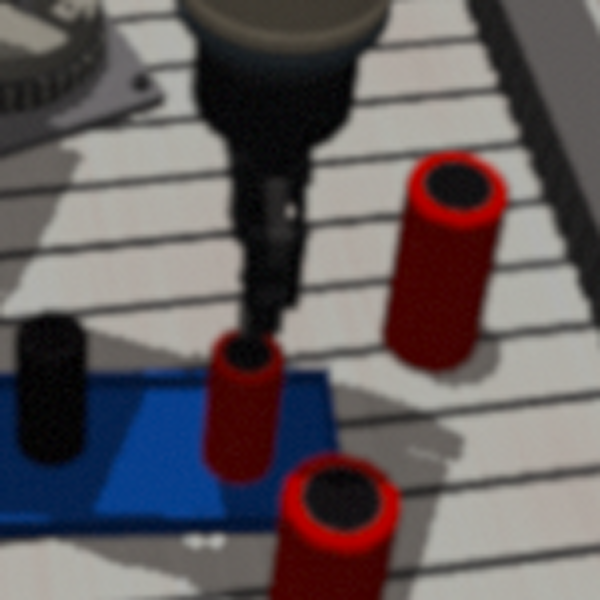

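View pics/w8.png

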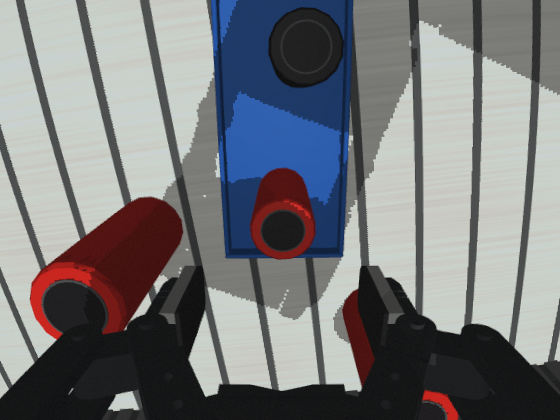

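>>> carry_out(deltas=[0,0,15,0,0,0,66,0,0,15,0,0,0,66,0,0,15,0,0,0,66,0,0,15,0,0,0,66,0,0,0,0,0,0,66])

```text
t: 10.95
ee_pos: [0.6245, -0.266, 0.0602]
ee_rot: [-0.197, -3.133, -0.002]
wrist_force: [-0.0, 0.4, 0.2]
opening: 0.773
```

```bash
python3 st.py; python3 - <<'E'
from h import *
d=ctrl.read_camera('wrist');save(d,'w9');np.savez('pics/w9.npz',**d)
E
python3 st.py
```

```text
p [ 624.5 -266.    60.2] th 172.82 r 344.1 phi -74.75 F [-0.   0.4  0.2] Ftan 0.1 op 0.773 t 10.95
p [ 625.1 -266.3   61.2] th 172.82 r 344.6 phi -74.67 F [0.8 0.2 0.8] Ftan 0.8 op 0.771 t 11.0
```

View pics/w9.png

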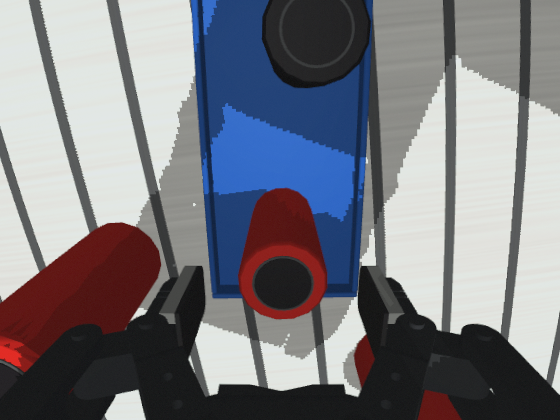

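>>> carry_out(deltas=[0,0,12,0,0,0,66,0,0,12,0,0,0,66,0,0,12,0,0,0,66,0,0,0,0,0,0,66])

```text
t: 11.5
ee_pos: [0.6246, -0.2661, 0.0245]
ee_rot: [-0.197, -3.134, -0.001]
wrist_force: [-0.6, 1.1, -0.4]
opening: 0.773
```

```bash
python3 st.py; python3 - <<'E'
from h import *
d=ctrl.read_camera('wrist');save(d,'w10');np.savez('pics/w10.npz',**d)
d=ctrl.read_camera('side'); np.savez('pics/s10.npz',**d)
cv2.imwrite('pics/s10.png',cv2.resize(d['img'][200:350,250:400,::-1],None,fx=4,fy=4,interpolation=cv2.INTER_CUBIC))
E
python3 st.py
```

```text
p [ 624.6 -266.1   24.5] th 172.82 r 344.2 phi -74.74 F [-0.6  1.1 -0.4] Ftan -0.3 op 0.773 t 11.5
p [ 625.4 -266.5   25.8] th 172.82 r 344.8 phi -74.63 F [-0.3  0.2 -0.2] Ftan -0.3 op 0.771 t 11.6
```

View pics/w10.png

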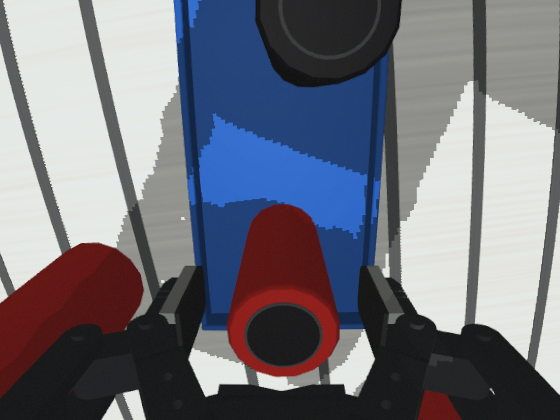

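View pics/s10.png

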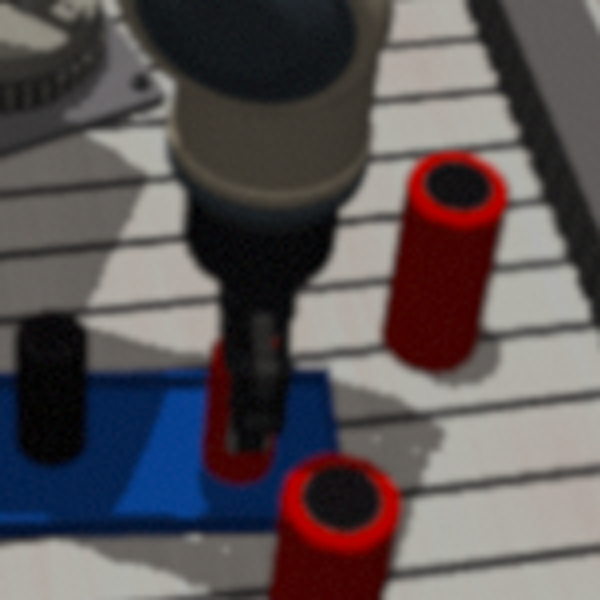

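```bash
python3 - <<'E'
from h import *
S=load('s10')
for z in (.03,.04,.05,.06,.07,.08):
  for y in (-.300,-.312): print(z,y,((proj(S,[[.625,y,z]])[0]-[250,200])*4).round())
W=load('w10'); r=R.from_rotvec(W['attitude'])
# tip inner-outer corner: columns 203 & 360, row 267
o,v1=ray(W,(203,267)); o,v2=ray(W,(360,267))
t=.0660/np.linalg.norm((v1/np.dot(v1,r.apply([0,0,-1]))-v2/np.dot(v2,r.apply([0,0,-1]))))
print(o+v1/np.dot(v1,r.apply([0,0,-1]))*t,o+v2/np.dot(v2,r.apply([0,0,-1]))*t,o)
E
```

```text
0.03 -0.3 [249. 477.]
0.03 -0.312 [254. 495.]
0.04 -0.3 [251. 466.]
0.04 -0.312 [255. 484.]
0.05 -0.3 [252. 454.]
0.05 -0.312 [257. 473.]
0.06 -0.3 [253. 443.]
0.06 -0.312 [258. 462.]
0.07 -0.3 [255. 431.]
0.07 -0.312 [259. 450.]
0.08 -0.3 [256. 420.]
0.08 -0.312 [261. 438.]
[ 0.61215687 -0.29831219  0.0616657 ] [ 0.62036813 -0.23282499  0.06171264] [ 0.5462061  -0.25704354  0.19769294]
```

>>> carry_out(deltas=[0,0,0,0,0,0,30,0,0,0,0,0,0,30,0,0,0,0,0,0,30,0,0,0,0,0,0,30,0,0,0,0,0,0,30,0,0,0,0,0,0,30], force=50)

```text
t: 12.35
ee_pos: [0.6257, -0.2666, 0.0265]
ee_rot: [0.197, 3.135, -0.001]
wrist_force: [-0.7, 0.7, 6.0]
opening: 0.457
```

```bash
python3 st.py
```

```text
p [ 625.7 -266.6   26.5] th 172.82 r 345.0 phi -74.59 F [-0.7  0.7  6. ] Ftan -0.4 op 0.457 t 12.35
```

>>> carry_out(deltas=[0,0,-5,0,0,0,30,0,0,-10,0,0,0,30,0,0,-20,0,0,0,30,0,0,-30,0,0,0,30,0,0,-40,0,0,0,30,0,0,-35,0,0,0,30,0,0,0,0,0,0,30])

```text
t: 13.22
ee_pos: [0.627, -0.2673, 0.1703]
ee_rot: [0.196, 3.13, -0.004]
wrist_force: [0.5, 0.0, -1.7]
opening: 0.456
```

```bash
python3 st.py; python3 - <<'E'
from h import *
d=ctrl.read_camera('wrist');save(d,'w11');np.savez('pics/w11.npz',**d)
d=ctrl.read_camera('side'); np.savez('pics/s11.npz',**d)
cv2.imwrite('pics/s11.png',cv2.resize(d['img'][160:350,250:400,::-1],None,fx=3,fy=3,interpolation=cv2.INTER_CUBIC))
planmm([((534,66,150),172.8,10,30)])
E
```

```text
p [ 627.  -267.3  170.3] th 172.82 r 346.0 phi -74.42 F [ 0.5  0.  -1.7] Ftan 0.5 op 0.456 t 13.22
start [ 625.2 -266.4  166.4] 172.82 tilt [ 0.001 -0.    -1.   ] F [-0.5  0.2 -3.6] open 0.455 t 13.32
13,32,2,0,0,0,30,
13,32,1,0,0,0,30,
14,32,2,0,0,0,30,
13,31,2,0,0,0,30,
13,32,1,0,0,0,30,
13,32,2,0,0,0,30,
13,32,1,0,0,0,30,
14,32,2,0,0,0,30,
13,32,2,0,0,0,30,
13,31,1,0,0,0,30,
end [534.   65.6 150.4] 172.82
```

View pics/w11.png

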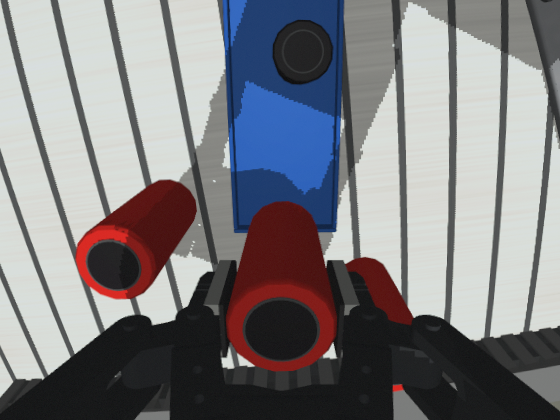

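View pics/s11.png

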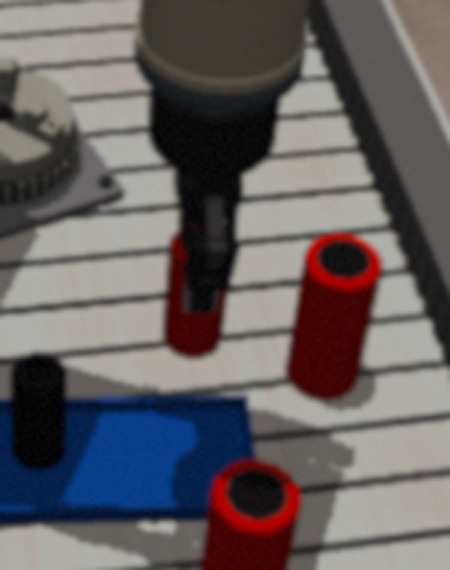

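>>> carry_out(deltas=[13,32,2,0,0,0,30,13,32,1,0,0,0,30,14,32,2,0,0,0,30,13,31,2,0,0,0,30,13,32,1,0,0,0,30,13,32,2,0,0,0,30,13,32,1,0,0,0,30,14,32,2,0,0,0,30,13,32,2,0,0,0,30,13,31,1,0,0,0,30,0,0,0,0,0,0,30])

```text
t: 14.7
ee_pos: [0.5325, 0.0673, 0.1489]
ee_rot: [-0.193, -3.133, -0.0]
wrist_force: [-0.3, -1.3, -2.8]
opening: 0.457
```

```bash
python3 st.py; python3 - <<'E'
from h import *
d=ctrl.read_camera('wrist');save(d,'w12');np.savez('pics/w12.npz',**d)
d=ctrl.read_camera('side'); np.savez('pics/s12.npz',**d)
cv2.imwrite('pics/s12.png',cv2.resize(d['img'][100:250,180:330,::-1],None,fx=4,fy=4,interpolation=cv2.INTER_CUBIC))
E
python3 st.py
```

```text
p [532.5  67.3 148.9] th 172.95 r 2.0 phi 138.73 F [-0.3 -1.3 -2.8] Ftan 1.1 op 0.457 t 14.7
p [533.6  65.5 149.3] th 172.86 r 0.6 phi -128.18 F [-0.2 -0.3 -2.7] Ftan 0.0 op 0.455 t 14.8
```

View pics/w12.png

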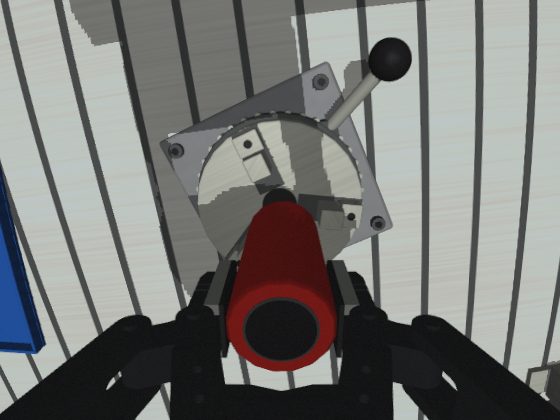

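View pics/s12.png

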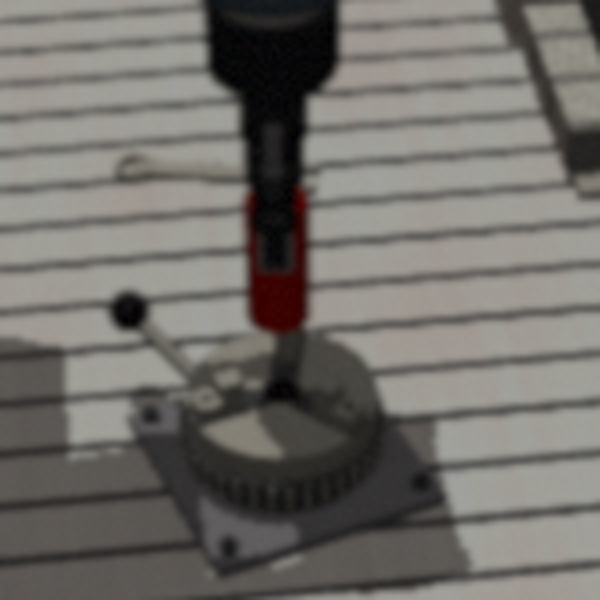

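>>> carry_out(deltas=[0,0,10,0,0,0,30,0,0,10,0,0,0,30,0,0,10,0,0,0,30,0,0,8,0,0,0,30,0,0,0,0,0,0,30])

```text
t: 15.42
ee_pos: [0.5337, 0.0655, 0.1112]
ee_rot: [-0.197, -3.134, 0.0]
wrist_force: [-0.5, -0.2, -2.3]
opening: 0.456
```

```bash
python3 st.py; python3 - <<'E'
from h import *
d=ctrl.read_camera('side'); np.savez('pics/s13.npz',**d)
cv2.imwrite('pics/s13.png',cv2.resize(d['img'][100:250,180:330,::-1],None,fx=4,fy=4,interpolation=cv2.INTER_CUBIC))
d=ctrl.read_camera('wrist');save(d,'w13')
E
python3 st.py
```

```text
p [533.7  65.5 111.2] th 172.81 r 0.6 phi -118.39 F [-0.5 -0.2 -2.3] Ftan -0.3 op 0.456 t 15.43
p [534.2  65.6 111.9] th 172.82 r 0.5 phi -62.48 F [-1.2  0.6 -1.8] Ftan -0.7 op 0.454 t 15.53
```

View pics/s13.png

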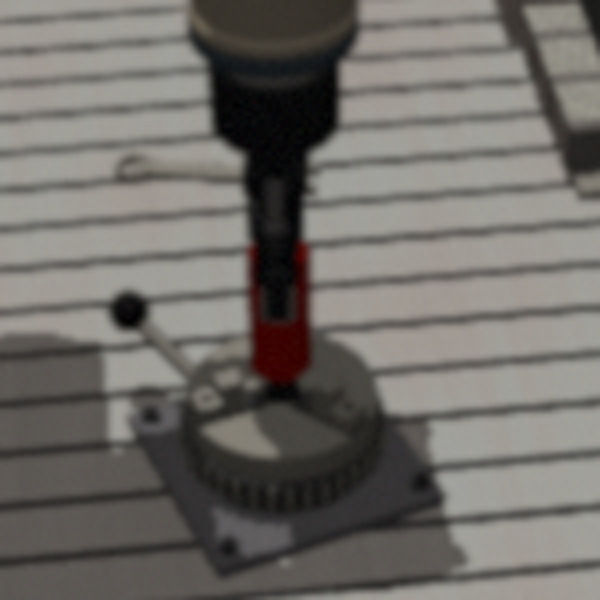

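View pics/w13.png

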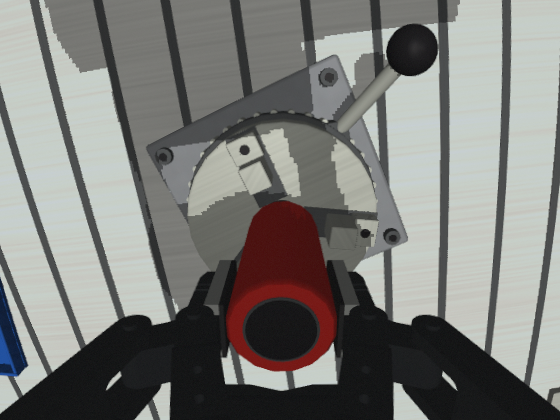

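>>> carry_out(deltas=[0,0,5,0,0,0,30,0,0,5,0,0,0,30,0,0,5,0,0,0,30,0,0,5,0,0,0,30,0,0,1,0,0,0,30,0,0,1,0,0,0,30])

```text
t: 16.27
ee_pos: [0.5342, 0.0655, 0.0898]
ee_rot: [-0.197, -3.135, 0.0]
wrist_force: [-0.6, -0.0, -1.9]
opening: 0.459
```

```bash
python3 st.py
```

```text
p [534.2  65.5  89.8] th 172.82 r 0.5 phi -70.18 F [-0.6 -0.  -1.9] Ftan -0.6 op 0.459 t 16.27
```

>>> carry_out(deltas=[0,0,1,0,0,0,30,0,0,1,0,0,0,30])

```text
t: 16.52
ee_pos: [0.5342, 0.0655, 0.0879]
ee_rot: [0.197, 3.135, 0.0]
wrist_force: [1.0, 0.4, -2.1]
opening: 0.455
```

>>> carry_out(deltas=[0,0,0.7,0,0,0,30,0,0,0,0,0,0,30])

```text
t: 16.77
ee_pos: [0.5343, 0.0656, 0.0875]
ee_rot: [0.197, 3.135, 0.0]
wrist_force: [-1.3, -0.7, 4.1]
opening: 0.459
```

>>> carry_out(deltas=[0,0,0.7,0,0,0,30,0,0,0,0,0,0,30])

```text
t: 17.02
ee_pos: [0.5345, 0.0656, 0.0874]
ee_rot: [0.197, 3.134, 0.0]
wrist_force: [-3.5, 1.1, 16.4]
opening: 0.459
```

>>> carry_out(deltas=[0,0,0,0,0,0,44,0,0,0,0,0,0,52,0,0,0,0,0,0,64,0,0,0,0,0,0,64,0,0,0,0,0,0,64])

```text
t: 17.65
ee_pos: [0.5341, 0.0656, 0.0864]
ee_rot: [-0.197, -3.135, 0.0]
wrist_force: [-0.2, 0.1, 0.4]
opening: 0.751
```

```bash
python3 st.py; python3 - <<'E'
from h import *
d=ctrl.read_camera('side'); np.savez('pics/s14.npz',**d)
cv2.imwrite('pics/s14.png',cv2.resize(d['img'][100:250,180:330,::-1],None,fx=4,fy=4,interpolation=cv2.INTER_CUBIC))
d=ctrl.read_camera('wrist');save(d,'w14')
E
python3 st.py
```

```text
p [534.1  65.6  86.4] th 172.82 r 0.4 phi -79.32 F [-0.2  0.1  0.4] Ftan -0.2 op 0.751 t 17.65
p [534.1  65.5  86.5] th 172.81 r 0.5 phi -72.4 F [-1.  -1.   0.2] Ftan -1.3 op 0.752 t 17.75
```

View pics/s14.png

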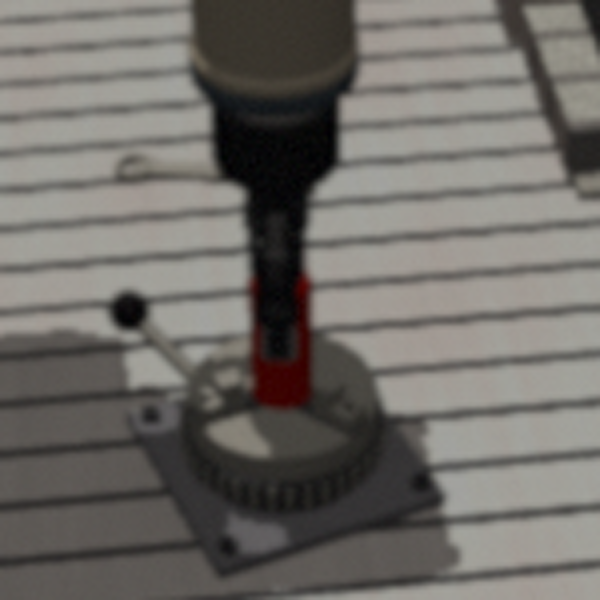

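View pics/w14.png

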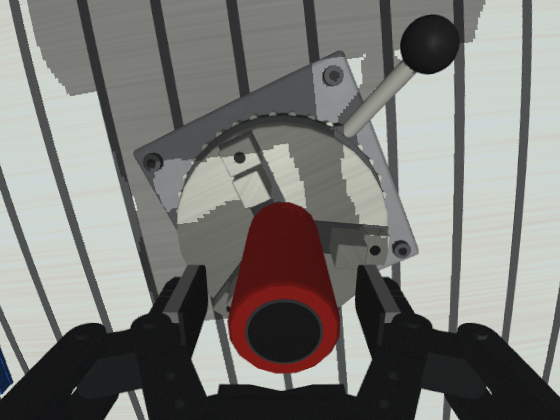

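>>> carry_out(deltas=[0,0,-10,0,0,0,64,0,0,-20,0,0,0,64,0,0,-35,0,0,0,64,0,0,-40,0,0,0,64,0,0,-35,0,0,0,64,0,0,0,0,0,0,40])

```text
t: 18.5
ee_pos: [0.5356, 0.0656, 0.2297]
ee_rot: [0.196, 3.13, 0.001]
wrist_force: [-0.4, -1.2, -0.9]
opening: 0.553
```

```bash
python3 st.py; python3 - <<'E'
from h import *
d=ctrl.read_camera('wrist');save(d,'w15');np.savez('pics/w15.npz',**d)
d=ctrl.read_camera('top');np.savez('pics/t15.npz',**d); 
planmm([((442,150.5,150),137.5,6,40)])
E
```

```text
p [535.6  65.6 229.7] th 172.82 r 1.6 phi -14.51 F [-0.4 -1.2 -0.9] Ftan -1.2 op 0.553 t 18.5
start [534.   65.5 226.7] 172.82 tilt [ 0. -0. -1.] F [-0.7  0.7 -0.7] open 0.469 t 18.6
17,12,13,0,0,6,40,
18,10,13,0,0,6,40,
19,9,12,0,0,5.5,40,
20,6,13,0,0,6,40,
21,5,13,0,0,6,40,
20,2,13,0,0,6,40,
end [442.4 150.5 149.7] 137.32
```

View pics/w15.png

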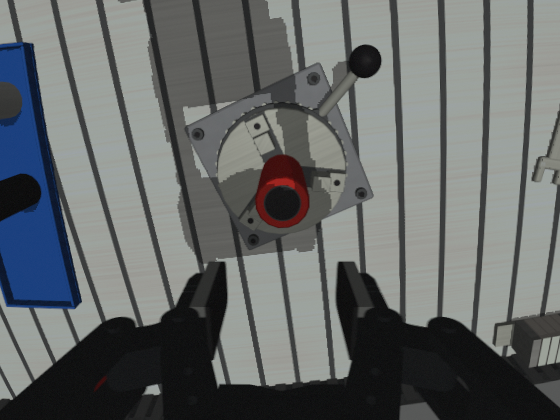

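>>> carry_out(deltas=[17,12,13,0,0,6,40,18,10,13,0,0,6,40,19,9,12,0,0,5.5,40,20,6,13,0,0,6,40,21,5,13,0,0,6,40,20,2,13,0,0,6,40,0,0,0,0,0,0,40])

```text
t: 19.48
ee_pos: [0.4404, 0.1508, 0.1481]
ee_rot: [-1.14, -2.924, 0.003]
wrist_force: [0.2, 0.2, 0.1]
opening: 0.466
```

```bash
python3 st.py; python3 - <<'E'
from h import *
d=ctrl.read_camera('wrist');save(d,'w16');np.savez('pics/w16.npz',**d)
S=load('s13')
d2=ctrl.read_camera('wrist'); s,p,th,M=pose(); print(p,th)
E
python3 st.py
```

```text
p [440.4 150.8 148.1] th 137.39 r 126.3 phi 137.83 F [0.2 0.2 0.1] Ftan -0.3 op 0.466 t 19.48
[0.44257113 0.15034586 0.14924082] 137.45941206796073
p [442.6 150.3 149.2] th 137.46 r 124.4 phi 137.31 F [1.  0.6 1.4] Ftan -1.1 op 0.469 t 19.57
```

View pics/w16.png

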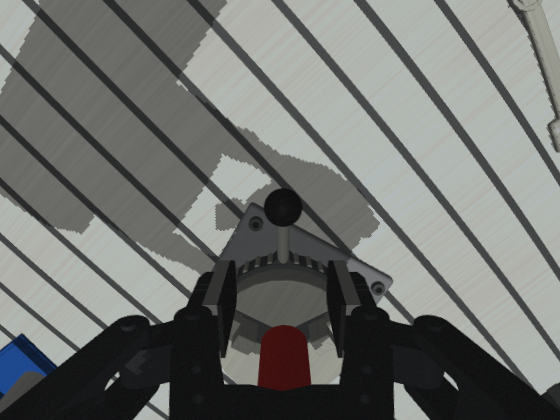

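>>> carry_out(deltas=[0,0,20,0,0,0,40,0,0,20,0,0,0,40,0,0,20,0,0,0,40,0,0,10,0,0,0,40,0,0,0,0,0,0,40])

```text
t: 20.2
ee_pos: [0.4427, 0.1502, 0.0793]
ee_rot: [-1.143, -2.926, 0.001]
wrist_force: [0.3, -0.3, 0.4]
opening: 0.473
```

```bash
python3 st.py; python3 - <<'E'
from h import *
d=ctrl.read_camera('wrist');save(d,'w17')
E
python3 st.py
```

```text
p [442.7 150.2  79.3] th 137.34 r 124.2 phi 137.31 F [ 0.3 -0.3  0.4] Ftan -0.0 op 0.473 t 20.2
p [442.9 150.4  79.7] th 137.33 r 124.2 phi 137.2 F [ 0.2  0.2 -0.5] Ftan -0.3 op 0.471 t 20.25
```

View pics/w17.png

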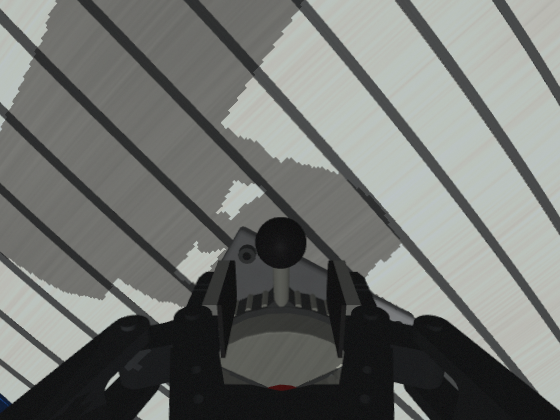

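>>> carry_out(deltas=[0,0,15,0,0,0,40,0,0,15,0,0,0,40,0,0,15,0,0,0,40,0,0,11,0,0,0,40,0,0,0,0,0,0,40])

```text
t: 20.88
ee_pos: [0.4425, 0.1505, 0.0234]
ee_rot: [-1.143, -2.926, 0.0]
wrist_force: [0.2, -0.1, -0.3]
opening: 0.466
```

```bash
python3 st.py; python3 - <<'E'
from h import *
d=ctrl.read_camera('wrist');save(d,'w18');np.savez('pics/w18.npz',**d)
d=ctrl.read_camera('side')
cv2.imwrite('pics/s18.png',cv2.resize(d['img'][110:250,160:310,::-1],None,fx=4,fy=4,interpolation=cv2.INTER_CUBIC))
E
python3 st.py
```

```text
p [442.5 150.5  23.4] th 137.33 r 124.5 phi 137.28 F [ 0.2 -0.1 -0.3] Ftan -0.1 op 0.466 t 20.88
p [442.8 150.6  23.9] th 137.32 r 124.4 phi 137.14 F [0.4 1.  0.1] Ftan -1.0 op 0.464 t 20.98
```

View pics/w18.png

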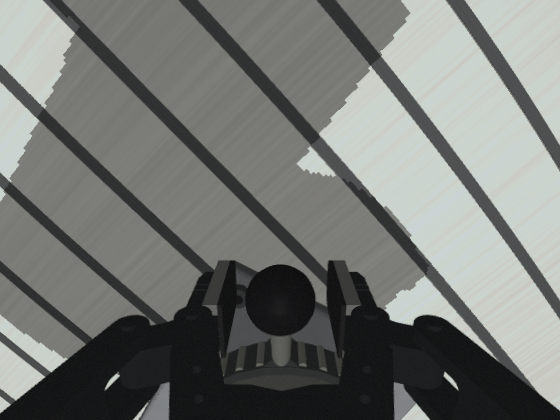

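View pics/s18.png

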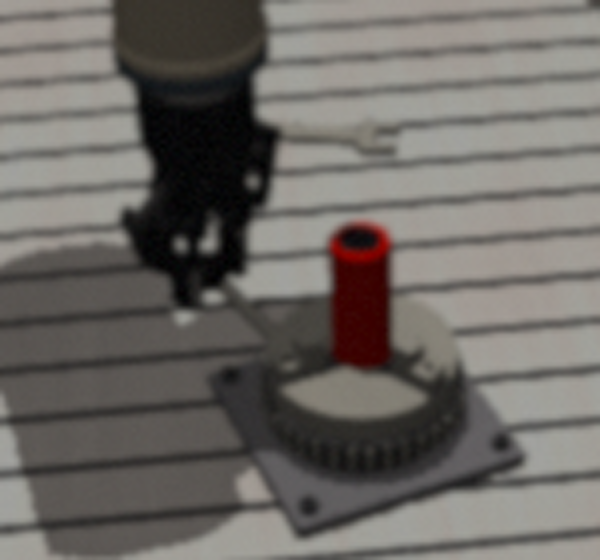

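>>> carry_out(deltas=[0,0,0,0,0,0,32,0,0,0,0,0,0,32,0,-2,0,0,0,0,32,0,-2,0,0,0,0,32])

```text
t: 21.48
ee_pos: [0.4406, 0.148, 0.0237]
ee_rot: [1.143, 2.925, 0.002]
wrist_force: [4.4, 16.0, -2.5]
opening: 0.376
```

```bash
python3 st.py
```

```text
p [440.6 148.   23.7] th 137.3 r 124.3 phi 138.7 F [ 4.4 16.  -2.5] Ftan -15.0 op 0.376 t 21.48
```

```bash
python3 - <<'E'
from h import *
planmm([(arc(138.5-6*k,124.5,23.5),137.3-6*k+.5,1,32) for k in range(1,11)])
E
```

```text
start [440.6 148.   23.7] 137.3 tilt [ 0.002  0.001 -1.   ] F [ 4.4 16.  -2.5] open 0.376 t 21.48
-0,13,0,0,0,5.5,32,
-1,13,0,0,0,6,32,
-0,13,0,0,0,6,32,
-1,14,0,0,0,6,32,
-0,12,0,0,0,6,32,
-1,14,0,0,0,6,32,
-0,13,0,0,0,6,32,
-1,13,0,0,0,6,32,
-0,13,0,0,0,6,32,
-1,13,0,0,0,6,32,
end [559.2 187.9  23.7] 77.8
```

>>> carry_out(deltas=[0,13,0,0,0,5.5,32,-1,13,0,0,0,6,32,0,13,0,0,0,6,32,-1,14,0,0,0,6,32,0,12,0,0,0,6,32,-1,14,0,0,0,6,32,0,13,0,0,0,6,32,-1,13,0,0,0,6,32,0,13,0,0,0,6,32,-1,13,0,0,0,6,32])

```text
t: 22.72
ee_pos: [0.5575, 0.1877, 0.0231]
ee_rot: [-2.447, -1.968, 0.003]
wrist_force: [-4.0, 4.1, -0.6]
opening: 0.373
```

```bash
python3 st.py; python3 - <<'E'
from h import *
d=ctrl.read_camera('wrist');save(d,'w19');np.savez('pics/w19.npz',**d)
E
python3 st.py
```

```text
p [557.5 187.7  23.1] th 77.62 r 123.9 phi 79.08 F [-4.   4.1 -0.6] Ftan 4.7 op 0.373 t 22.73
p [559.4 187.4  23.3] th 77.29 r 124.0 phi 78.19 F [-1.3  1.5 -1.3] Ftan 1.6 op 0.377 t 22.77
```

View pics/w19.png

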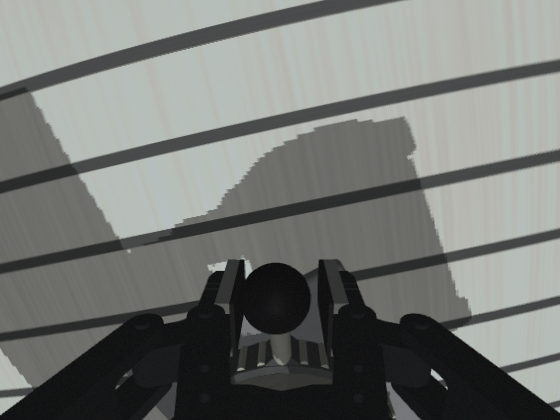

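>>> carry_out(deltas=[0,5.5,0,0,0,2.5,32,0,5.5,0,0,0,2.5,32,0,5.5,0,0,0,2.5,32,0,5.5,0,0,0,2.5,32,0,0,0,0,0,0,32])

```text
t: 23.4
ee_pos: [0.5791, 0.1814, 0.0233]
ee_rot: [-2.606, -1.754, 0.001]
wrist_force: [-1.2, 1.0, -0.5]
opening: 0.377
```

```bash
python3 st.py
```

```text
p [579.1 181.4  23.3] th 67.89 r 123.9 phi 68.67 F [-1.2  1.  -0.5] Ftan 1.5 op 0.377 t 23.4
```

>>> carry_out(deltas=[0,2.2,0,0,0,1,32,0,2.2,0,0,0,1,32,0,2.2,0,0,0,1,32])

```text
t: 23.78
ee_pos: [0.5853, 0.1788, 0.0234]
ee_rot: [-2.653, -1.683, 0.001]
wrist_force: [-4.6, 2.9, -0.9]
opening: 0.375
```

```bash
python3 st.py
```

```text
p [585.3 178.8  23.4] th 64.77 r 123.9 phi 65.53 F [-4.6  2.9 -0.9] Ftan 5.4 op 0.375 t 23.77
```

>>> carry_out(deltas=[0,2.2,0,0,0,1,32,0,2.2,0,0,0,1,32,0,0,0,0,0,0,32])

```text
t: 24.15
ee_pos: [0.5894, 0.1769, 0.0233]
ee_rot: [-2.682, -1.636, 0.001]
wrist_force: [-4.1, 2.7, -1.5]
opening: 0.372
```

```bash
python3 st.py
```

```text
p [589.4 176.9  23.3] th 62.77 r 123.9 phi 63.46 F [-4.1  2.7 -1.5] Ftan 4.9 op 0.372 t 24.15
```

>>> carry_out(deltas=[0,2.2,0,0,0,1,32,0,2.2,0,0,0,1,32,0,0,0,0,0,0,32])

```text
t: 24.52
ee_pos: [0.5929, 0.175, 0.0233]
ee_rot: [-2.709, -1.589, 0.001]
wrist_force: [-5.3, 4.4, -0.5]
opening: 0.375
```

```bash
python3 st.py
```

```text
p [592.9 175.   23.3] th 60.77 r 123.9 phi 61.63 F [-5.3  4.4 -0.5] Ftan 6.8 op 0.375 t 24.52
```

>>> carry_out(deltas=[0,2.2,0,0,0,1,32,0,2.2,0,0,0,1,32,0,0,0,0,0,0,32])

```text
t: 24.9
ee_pos: [0.5963, 0.173, 0.0232]
ee_rot: [-2.736, -1.541, 0.002]
wrist_force: [-7.7, 5.7, -0.0]
opening: 0.375
```

```bash
python3 st.py;  python3 - <<'E'
from h import *
d=ctrl.read_camera('wrist');save(d,'w20');np.savez('pics/w20.npz',**d)
E
```

```text
p [596.3 173.   23.2] th 58.77 r 123.8 phi 59.8 F [-7.7  5.7 -0. ] Ftan 9.5 op 0.375 t 24.9
```

View pics/w20.png

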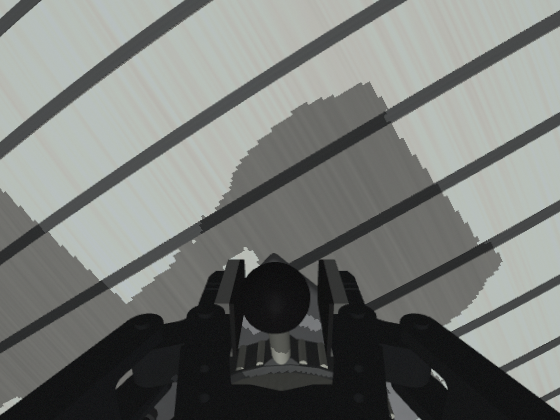

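>>> carry_out(deltas=[0,2.2,0,0,0,1,32,0,2.2,0,0,0,1,32,0,0,0,0,0,0,32])

```text
t: 25.32
ee_pos: [0.5996, 0.171, 0.0232]
ee_rot: [-2.762, -1.493, 0.003]
wrist_force: [-10.6, 8.7, 2.1]
opening: 0.374
```

```bash
python3 st.py
```

```text
p [599.6 171.   23.2] th 56.77 r 123.8 phi 58.0 F [-10.6   8.7   2.1] Ftan 13.6 op 0.374 t 25.32
```

>>> carry_out(deltas=[0,2.2,0,0,0,1,32,0,0,0,0,0,0,32,0,0,0,0,0,0,32])

```text
t: 25.7
ee_pos: [0.6012, 0.1699, 0.0232]
ee_rot: [-2.775, -1.469, 0.004]
wrist_force: [-11.8, 9.8, 2.3]
opening: 0.376
```

```bash
python3 st.py
```

```text
p [601.2 169.9  23.2] th 55.79 r 123.7 phi 57.11 F [-11.8   9.8   2.3] Ftan 15.2 op 0.376 t 25.7
```

>>> carry_out(deltas=[0,-3,0,0,0,-1,32,0,-4,0,0,0,-2,32,0,-4,0,0,0,-2,36,0,-4,0,0,0,-2,40,0,0,0,0,0,0,44,0,0,0,0,0,0,44])

```text
t: 26.45
ee_pos: [0.5905, 0.1771, 0.0236]
ee_rot: [2.681, 1.636, 0.001]
wrist_force: [-0.0, 0.3, -0.6]
opening: 0.516
```

```bash
python3 st.py;  python3 - <<'E'
from h import *
d=ctrl.read_camera('wrist');save(d,'w21');np.savez('pics/w21.npz',**d)
E
```

```text
p [590.5 177.1  23.6] th 62.78 r 124.6 phi 63.05 F [-0.   0.3 -0.6] Ftan 0.2 op 0.516 t 26.45
```

View pics/w21.png

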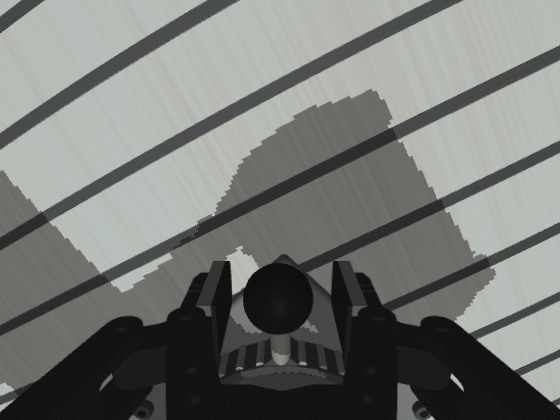

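>>> carry_out(deltas=[0,-1,-10,0,0,0,46,0,0,-20,0,0,0,46,0,0,-30,0,0,0,46,0,0,-40,0,0,0,46,0,0,-50,0,0,0,46,20,0,-30,0,0,0,46,30,0,0,0,0,0,46,0,0,0,0,0,0,46])

```text
t: 27.5
ee_pos: [0.6126, 0.2234, 0.2043]
ee_rot: [2.68, 1.639, 0.002]
wrist_force: [-1.0, -0.6, 0.3]
opening: 0.541
```

```bash
python3 st.py;  python3 - <<'E'
from h import *
d=ctrl.read_camera('wrist');save(d,'w22');np.savez('pics/w22.npz',**d)
d=ctrl.read_camera('top');np.savez('pics/t22.npz',**d); cv2.imwrite('pics/t22.png',cv2.resize(d['img'][180:300,170:310,::-1],None,fx=5,fy=5,interpolation=cv2.INTER_CUBIC))
d=ctrl.read_camera('side');np.savez('pics/s22.npz',**d);save(d,'s22f'); cv2.imwrite('pics/s22.png',cv2.resize(d['img'][130:250,180:310,::-1],None,fx=5,fy=5,interpolation=cv2.INTER_CUBIC))
E
python3 st.py
```

```text
p [612.6 223.4 204.3] th 62.88 r 175.9 phi 63.48 F [-1.  -0.6  0.3] Ftan 0.6 op 0.541 t 27.5
p [611.5 221.5 203.4] th 62.81 r 173.7 phi 63.51 F [-0.1 -0.7 -1.2] Ftan -0.2 op 0.538 t 27.65
```

View pics/w22.png

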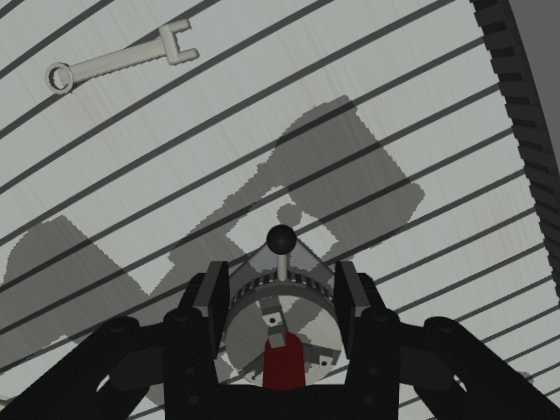

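View pics/t22.png

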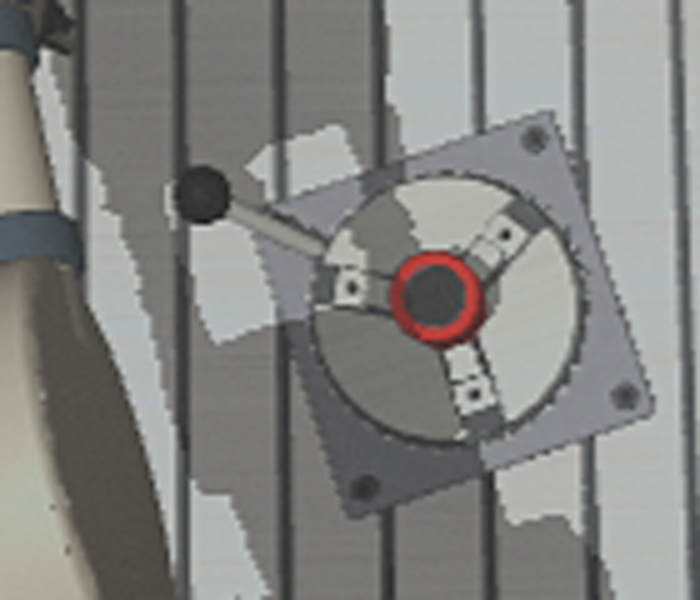

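View pics/s22.png

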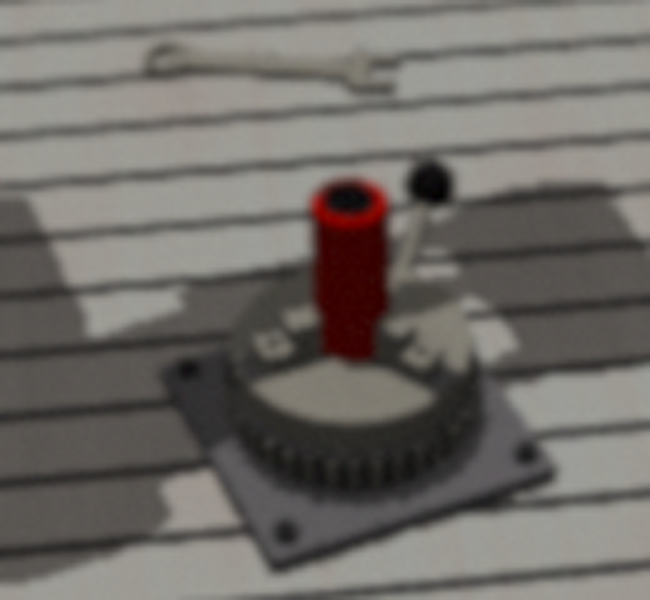

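View pics/s22f.png

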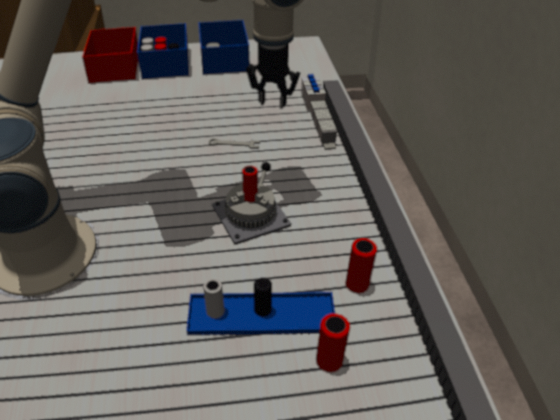

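```bash
python3 - <<'E'
from h import *
T=load('t22');S=load('s22')
f=lambda p,k,o:((p[0]+.5)/k-.5+o[0],(p[1]+.5)/k-.5+o[1])
x,e=tri([(T,f((437,296),5,(170,180))),(S,f((349,204),5,(180,130)))]);print('rim',x,e)
x,e=tri([(T,f((202,195),5,(170,180))),(S,f((430,184),5,(180,130)))]);r=x[:2]*1000-C;a=np.degrees(np.arctan2(r[1],r[0]));print('knob',x,e,np.hypot(*r),a,np.radians(137.6-a))
E
```

```text
rim [0.53413201 0.0655106  0.15138816] [np.float64(0.000192930078541577), np.float64(0.0001929300785416638)]
knob [0.58940295 0.17885206 0.07022393] [np.float64(0.00044096663937043094), np.float64(0.0004409666393703751)] 125.71823197138113 63.85199361430629 1.2871455282121584
```

```bash
python3 -c "
from plant import ctrl
print(ctrl.finish_job())"
```

```text
the job is handed in; nothing more can be done
None
```

The red sleeve stands upright in the middle of the chuck, gripped by the jaws, and I handed the job in at about 28 s. No verdict was reported. I could not measure the force of each jaw on the sleeve directly.

**What I did:**
- I swung the lever from 56° to its open stop at about 137.6°, seen from above.
- I picked up the smallest red sleeve from the tray and lowered it onto the chuck's face until I felt contact (4 N, then 16 N).
- I released it standing, then swung the lever back with the fingers loosely round the ball until it pushed back with about 15 N at a reading of about 1.38.

**Last checks:**
- **Lever:** it sprang back to a reading of about 1.287, against the expected 1.28.
- **Centring:** the middle of the sleeve's rim is within about 0.5 mm of the chuck's axis.
- **Other items:** the black and silver sleeves and the spanner appear unmoved in the final picture. The gripper is clear and the wrist force is near zero.

**What disagreed:**
- **Finger tips:** in the pictures they sat about 22 to 36 mm farther back than the tool description says. During the opening swing this let a finger ride up onto the ball, with about 20 N of upward force. I allowed for it from then on.
- **Rim height:** the last measurement gave 151 mm instead of 155 mm. I put this down to picking the pixel by hand.

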